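# Put the warm tea lights into the locked candle box and leave it airing

### The arm

A 6-joint arm with a two-finger parallel gripper is mounted at the origin on a cart in front of the work surface, level with it; the furniture and walls round the work are solid. World frame = base frame: x ahead of the robot, y to its left, z up, the work surface at z = 0. Lengths are in mm, angles in rad, forces in N, time in s.
With the tool pointing down it reaches from about 400 to 925 mm from the base axis. Payload 12.5 kg.
Tool frame: the origin (TCP) lies where the fingers leave the gripper's body, on its centre line; the fingertips stand 78 mm ahead of it and the grasp point (between the pads) lies 59 mm ahead of it (env.tip_extent is the distance from the TCP to the fingertips, in mm); z points along the fingers, y is the direction in which the jaws open and shut (so a half turn about z gives the same grasp; the last joint's range is limited). The gripper opens to 95 mm and grips with 3 to 60 N. Pads are 20 mm wide; open, the fingers measure 119 mm over their backs; the gripper's body (75 mm by 180 mm) begins 59 mm behind the grasp point.
Start: joints at [1.184, 0.491, 1.559, -0, 1.092, -0.106], TCP at [173.183, 600.538, 292.261] pointing down, gripper open.
Joint ranges: [-3.1, 3.1], [-0.84, 2.19], [0.05, 2.79], [-1.13, 4.28], [0.06, 2.93], [-2.69, 2.69]. Speed limits (rad/s): [2.22, 2.22, 2.79, 3.14, 3.14, 3.14].

### API

Orientations are given as [roll, pitch, yaw] about the fixed x, y, z axes, in that order (R = Rz(yaw) Ry(pitch) Rx(roll)).
In Python, from cell import env gives the robot as it stands. The module is installed in compiled form; this text tells all that it offers.
- The arm moves only by the tool play_rows, never from a script. Its argument "targets" is a list of rows, each an object with "linear": the shift along the tool's x, y, z in mm, a list of three; "turn": the turn about the tool's z in rad. A call has 1 to 20 rows; each row is the pose to reach, as a shift and turn from the pose commanded when the call began, along the tool's axes at that moment; what a row does not reach only later rows make up. A row lasts 1/8 s, in which the tool goes at most 62.5 mm and 10.7 degrees, less where a joint would pass 70% of its speed; a pose out of reach is approached as far as the arm can. A call with a gripper value outside its range is refused whole. "hand" is the finger opening in mm, from 0 to 95.1, set as the call begins (left out, the last holds). The fingers move at their own pace and stop on an object; the grip force is fixed at half the most. Time passes only in rows, so rows that repeat a pose let the fingers close. It gives the time, the measured TCP pose, the force and the opening at its end, in the units of the state.
- env.state(): the state, without advancing time (a new reading comes with each control period).
- env.read_camera(name): name is "scene" or "top"; returns (picture, depth): 420x560x3 uint8, red, green, blue; 420x560 float32, mm along the optical axis (not along the pixel's ray), 0 where there is no reading.
- env.camera_params(name): a dict with "fx", "fy", "cx", "cy" (pixels), "R" (3x3) and "t" (3): a world point X has camera coordinates R X + t. Camera axes: x right, y down, z forward; pixel columns grow to the right and rows downward; lengths in mm; the calibration is good to about 2 mm. A picture is of the moment at which its call begins. camera_params takes no time and is no camera call.
- env.job_done(): hands the job in, once; it reports no verdict.
The state is a dict: "t": time; "joints": joint angles; "qvel": joint speeds; "tau": joint torques, N m; "eef_pos": TCP position; "tcp_rot": TCP orientation; "ft_force": force on the tool from outside, world axes, zero at the start; "moment": the same for the moment, N m; "opening": opening from 0.0 (shut) to 1.0 (fully open).
Only numpy, scipy, OpenCV 4.12 (cv2) and the standard library are available. Lean on these libraries where they do the work, as an engineer would, in place of code of your own. Each camera call takes 0.05 s, during which the arm holds its last target.

### The job

Unlock the blue candle box: swing the red pawl well up out of the teeth, draw the toothed bolt out as far as it goes, and fold the lid up until it stands upright. Stand every tea light that is out on the worktop upright on the floor of the box, side by side, then fold the lid down to 45 degrees, level with the red mark, and leave it there half open, still unlocked, so that they can cool. Leave the matchbox, the glass and the coffee cup where they are.

Things in the scene. Friction and masses are not known exactly. Their poses are not given: they have to be found in the camera images.
- candle_box: Fixed blue box, 150 (its x) x 150 (its y) x 50 mm high, 5 mm walls and floor. Origin: centre of its underside, z up. Lid hinged along the -y rim (right of the robot at yaw 0). On the +y side at x = 40 mm a block, 32 mm wide, 56 mm high, out to y = 150 mm, carries bolt and pawl. On the -x (front) face a 62 mm quadrant about the hinge, red mark at 45 degrees. Inside: x +-70, y +-70 mm.
- lid (a joint): Lid angle: 0 closed, pi/2 upright, stop at 1.75; opening turns its +y edge up about the hinge line, which runs along the box's x at y = -75 mm, z = 50 mm. Stiff hinge (0.35 N m friction): it stays where left. A plate reaching 150 mm from the hinge, 6 mm thick, about 0.18 kg; it cannot open while the bolt lies over its edge.
- lid_hinge (a point): Point on the lid's hinge line level with the middle of the handle (box x = -45 mm, y = -75 mm, z = 50 mm).
- lid_handle (a point): Middle of the lid's handle: a steel bar of 10 mm diameter, 50 mm long, parallel to the hinge, on two end legs; 170 mm from the hinge line along the lid and 32 mm above the lid's underside (closed: box x -45, y 95, z 82 mm). Pinched from above across the bar, it turns between the fingers, so the tool can keep pointing down while the lid swings.
- pawl (a joint): Angle of the red pawl: 0 down in the bolt's teeth (blocks the bolt), grows as its free end swings up, stop at 1.2 rad; the teeth are clear above about 0.4 rad. A stiff pivot (0.04 N m): it stays where it is left.
- pawl_hinge (a point): Point on the pawl's pivot line (parallel to the box's x; box y = +128 mm, z = 80 mm), level with the grip point of its pin (box x = +16 mm).
- pawl_pin (a point): Grip point of the pawl's lifting pin: red, 8 mm diameter, sticking out 34 mm from the pawl towards the box's -x, parallel to the pivot; this point is 24 mm out from the pawl's middle. With the pawl down it lies 45 mm from the pivot line towards the box's -y and 4 mm higher (box x 16, y 83, z 84 mm). Pinched from above it turns between the fingers.
- bolt (a joint): Travel of the toothed bolt: 0 locked (its tip lies 17 mm over the lid's edge), grows as it is drawn out towards the box's +y, stop at 0.042 m. About 1.5 N of friction; it stays where it is left.
- bolt_knob (a point): Grip point of the bolt's black upright knob: a post of 14 mm diameter with an 18 mm head, free from z = 68 mm up to its top at z = 104 mm; this point is on its axis at z = 93 mm (locked: box x = +40, y = +157 mm).
- candle_1: A tea light: a white candle in an aluminium cup, 38 mm in diameter and 18 mm high, 16 g. Origin: centre of its underside; z up through the wick. May be absent.
- candle_2: A tea light: a white candle in an aluminium cup, 38 mm in diameter and 16 mm high, 16 g. Origin: centre of its underside; z up through the wick. May be absent.
- candle_3: A tea light: a white candle in an aluminium cup, 38 mm in diameter and 18 mm high, 16 g. Origin: centre of its underside; z up through the wick. May be absent.
- candle_4: A tea light: a white candle in an aluminium cup, 38 mm in diameter and 16 mm high, 16 g. Origin: centre of its underside; z up through the wick. May be absent.
- match_box: Red matchbox 36 x 53 x 15 mm lying behind the tea lights; origin: centre of its underside. Not to be moved.
- glass: Clear tumbler upside down, 69 mm wide, 100 mm high, behind the box; origin: centre of its underside. Not to be moved.
- coffee_mug: Small patterned coffee cup with a handle, 90 x 58 x 56 mm, behind the box; origin: centre of its underside. Not to be moved.
Mind the look-alikes: they are no part of the job. Leave any green look-alike of the candle_4 alone.

How it is judged:
By the outcome, as a careful person would: the job done as asked, in the order asked, and still so for the second after the job is handed in, with the robot touching nothing.
Of candle_1, candle_2, candle_3, candle_4 only 3 to 4 are there at a start; the rules pass over those that are not, and their reading is None.
At some moment in a run one of candle_1, candle_2, candle_3, candle_4 may be knocked a few centimetres aside while the robot is not near it.
Once in a run the grip may slacken for a moment while it holds something.
It also fails if it takes over 200 s, if anything falls off the work surface, if the arm or the gripper's body presses on something with over 40 N, if the wrist force passes 120 N, or if a joint passes its speed limit or range.

## Working session

There is one attempt and no reset: what is moved stays moved. The work goes in short steps, Python scripts to look and compute and a tool call to move; the robot and the scene stay as the last step left them, time stands still between calls to the robot, and variables do not carry over. Pictures are saved under pics/ and viewed, and the job is handed in when it is done.

Besides the shell and the picture viewer there is one more tool, called after "Emit:" by a JSON object that holds its "api" and its "payload", one argument or row to a line. play_rows: Moves the arm, as the interface text tells. Its arguments: {"type":"object","properties":{"targets":{"type":"array","items":{"type":"object","properties":{"linear":{"type":"array","items":{"type":"number"}},"turn":{"type":"number"}}}},"hand":{"type":"number"}},"required":["targets"]}

```bash
mkdir -p pics
cat > h.py <<'E'
import numpy as np, cv2
from cell import env
def shot(n,tag):
    p,d=env.read_camera(n); cv2.imwrite(f'pics/{tag}.png',p[:,:,::-1]); np.savez(f'pics/{tag}.npz',p=p,d=d); return p,d
def w(n,u,v,z):
    c=env.camera_params(n);R=np.array(c['R']);t=np.array(c['t'])
    r=R.T@np.array([(u-c['cx'])/c['fx'],(v-c['cy'])/c['fy'],1]);o=-R.T@t
    return o+r*(z-o[2])/r[2]
def wd(n,u,v,d):
    c=env.camera_params(n);R=np.array(c['R']);t=np.array(c['t'])
    return R.T@(np.array([(u-c['cx'])/c['fx'],(v-c['cy'])/c['fy'],1])*d-t)
def cloud(n,d):
    c=env.camera_params(n);R=np.array(c['R']);t=np.array(c['t'])
    v,u=np.mgrid[:d.shape[0],:d.shape[1]]
    P=np.stack([(u-c['cx'])/c['fx']*d,(v-c['cy'])/c['fy']*d,d],-1)-t
    return P@R
def crop(tag,x0,y0,x1,y1,s,out):
    im=cv2.imread(f'pics/{tag}.png')[y0:y1,x0:x1]; cv2.imwrite(f'pics/{out}.png',cv2.resize(im,None,fx=s,fy=s,interpolation=cv2.INTER_CUBIC))
def proj(n,X):
    c=env.camera_params(n);p=np.array(c['R'])@np.array(X)+np.array(c['t']);return c['fx']*p[0]/p[2]+c['cx'],c['fy']*p[1]/p[2]+c['cy']
E
python3 - <<'E'
from h import *
print(env.state(),env.tip_extent)
for n in('scene','top'):
    shot(n,n+'0');c=env.camera_params(n);print(n,c)
E
```

```text
{'t': 0.0, 'joints': array([ 1.18438712e+00,  4.91577473e-01,  1.55948508e+00,  8.54233659e-06,
        1.09168174e+00, -1.05587426e-01]), 'qvel': array([-0.00078065, -0.00094369,  0.00081426,  0.00013575,  0.00145868,
       -0.00017183]), 'tau': array([-3.28321194e-04, -6.12641358e+01, -2.58181965e+01,  6.92670979e-02,
        4.81551338e-02, -1.08031572e-04]), 'eef_pos': array([173.12155006, 600.37038373, 291.63829652]), 'tcp_rot': array([-3.14044823e+00, -1.28906084e-04,  2.86076686e+00]), 'ft_force': array([-0.1284886 ,  0.50868965,  0.01380722]), 'moment': array([ 0.00829478,  0.01124907, -0.0032652 ]), 'opening': 0.9977568510569619} 77.60000000000001
scene {'fx': 380.0042843523628, 'fy': 380.0042843523628, 'cx': 289.4648750893505, 'cy': 211.50830027551285, 'R': array([[-0.70196045, -0.71213431, -0.01078198],
       [-0.28891577,  0.29856002, -0.90960958],
       [ 0.65098325, -0.63539487, -0.41532416]]), 't': array([451.39427426, 199.89030233, 600.34815216])}
top {'fx': 492.35772558540185, 'fy': 492.35772558540185, 'cx': 277.02670275283435, 'cy': 211.10065701561143, 'R': array([[-0.00889028, -0.99953777, -0.02907264],
       [-0.99248744,  0.01236792, -0.12171978],
       [ 0.12202309,  0.02777211, -0.99213864]]), 't': array([139.60490314, 518.64742768, 907.90422502])}
```

View pics/scene0.png

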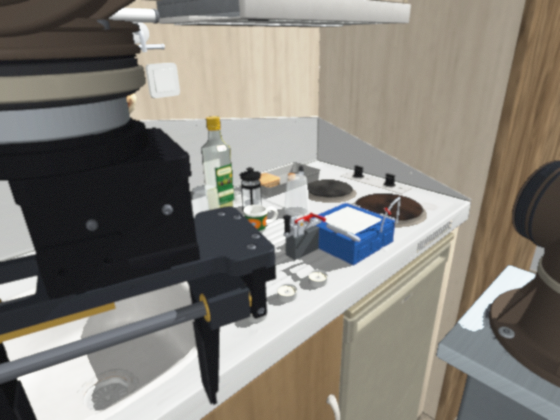

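View pics/top0.png

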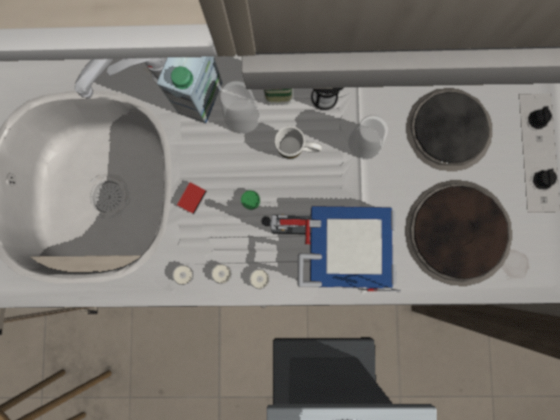

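Run:
```python
from h import *
crop('top0',255,185,405,305,5,'c1')
crop('top0',160,175,285,300,5,'c2')
crop('scene0',230,180,430,310,4,'c3')
P=cloud('top',np.load('pics/top0.npz')['d'])
for u,v in [(183,275),(221,273),(259,279),(250,200),(190,197),(350,247),(300,224),(310,270),(267,221),(515,265),(370,137),(290,142)]: print(u,v,P[v,u].round(1), w('top',u,v,18).round(1))
```

```text
183 275 [400.4 317.3  15.3] [400.4 316.7  18. ]
221 273 [403.5 245.    6.1] [403.6 243.3  18. ]
259 279 [391.4 170.7   9.6] [391.5 170.2  18. ]
250 200 [545.3 187.6  12.6] [544.5 187.1  18. ]
190 197 [552.6 305.8  14.5] [552. 305.  18.]
350 247 [ 4.49e+02 -2.00e-01  5.81e+01] [450.9  -5.   18. ]
300 224 [489.8  91.5  86.6] [496.3  90.2  18. ]
310 270 [407.8  72.1  10. ] [407.7  72.4  18. ]
267 221 [493.9 149.9 105.6] [502.9 154.1  18. ]
515 265 [ 413.8 -321.6    3.4] [ 413.7 -315.1   18. ]
370 137 [644.1 -36.3 100.6] [666.8 -50.   18. ]
290 142 [662.1 107.6   7.6] [659.4 107.6  18. ]
```

View pics/c1.png

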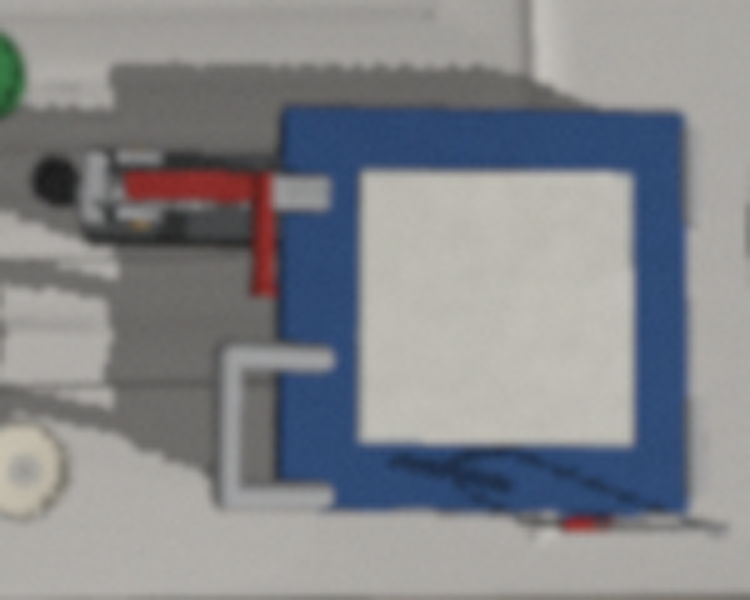

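View pics/c2.png

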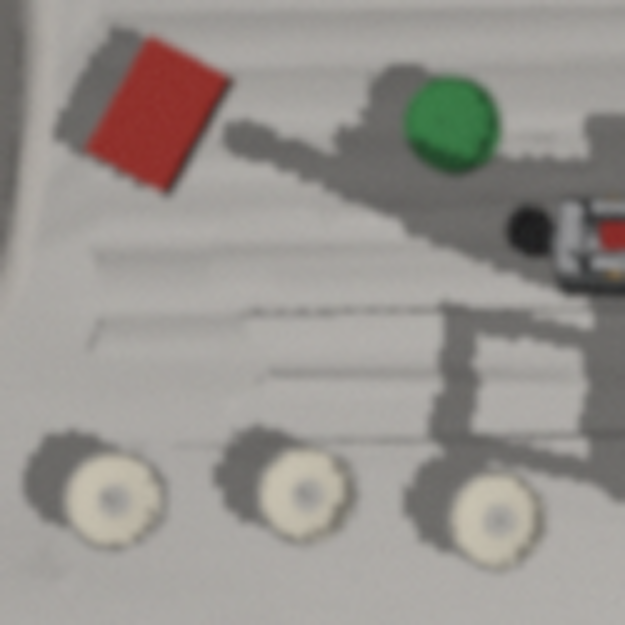

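View pics/c3.png

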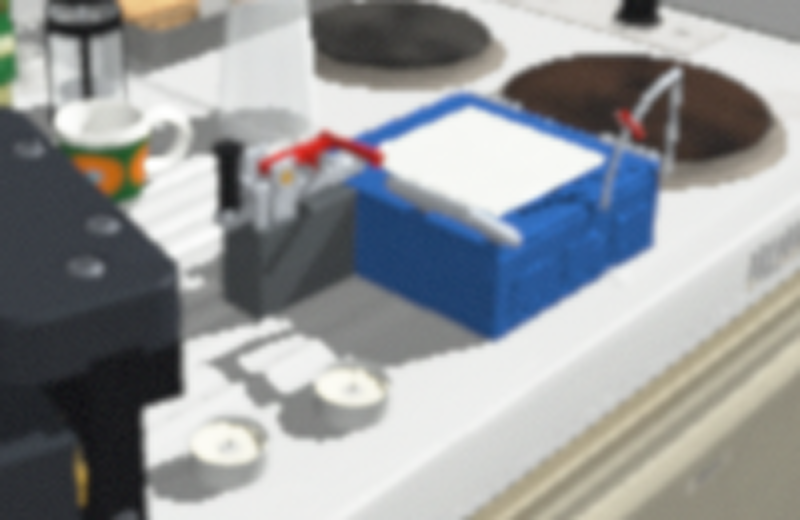

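Run:
```python
from h import *
# corners (box frame x,y)
px=[(282,107),(685,113),(685,509),(279,508)]
bx=[(75,75),(75,-75),(-75,-75),(-75,75)]
W=[w('top',255+(u)/5-.4,185+v/5-.4,56)[:2] for u,v in px]
W=np.array(W);B=np.array(bx,float);print(W.round(1), [np.linalg.norm(W[i]-W[(i+1)%4]) for i in range(4)])
c=W.mean(0); z=((W-c)@np.array([1,1j]))*np.conj(B@np.array([1,1j]));yaw=np.angle(z.sum());print(c,yaw)
def b2w(x,y,zz): 
    return np.array([c[0]+x*np.cos(yaw)-y*np.sin(yaw),c[1]+x*np.sin(yaw)+y*np.cos(yaw),zz])
for nm,q in dict(handle=(-45,95,82),hinge=(-45,-75,50),pin=(16,83,84),pivot=(16,128,80),knob=(40,157,93),knobtop=(40,157,104),pend=(8,83,84),handle2=(-45,-107,220)).items():
    X=b2w(*q);print(nm,X.round(1),'top crop',(np.array(proj('top',X))-[255,185])*5,'scene crop',(np.array(proj('scene',X))-[230,180])*4)
for u,v in [(114,499),(304,494),(495,520)]: print(w('top',160+u/5-.4,175+v/5-.4,17).round(1))
P=cloud('top',np.load('pics/top0.npz')['d'])
for n,(u,v) in dict(lid=(350,225),lid2=(370,270),table=(290,262)).items(): print(n,P[v-3:v+4,u-3:u+4,2].mean())
```

```text
[[526.2  70. ]
 [522.  -79.4]
 [376.7 -74. ]
 [378.2  73.6]] [np.float64(149.36597471944958), np.float64(145.4344362479613), np.float64(147.58275265507712), np.float64(147.98608926196277)]
[450.76884563  -2.43986267] -0.024970751506020142
handle [408.2  93.7  82. ] top crop [222.11443828 423.84994032] scene crop [429.33057242 195.57411322]
hinge [403.9 -76.3  50. ] top crop [683.3081251  431.58992261] scene crop [616.00039067 151.51321787]
pin [468.8  80.1  84. ] top crop [257.44274168 253.3144083 ] scene crop [357.11993565 148.19881538]
pivot [470.  125.1  80. ] top crop [132.38352073 252.37600903] scene crop [298.26460393 181.00424134]
knob [494.7 153.5  93. ] top crop [ 51.57659704 181.58712468] scene crop [225.92453679 161.23856044]
knobtop [494.7 153.5 104. ] top crop [ 49.93589444 178.43691298] scene crop [225.62413954 141.98671002]
pend [460.8  80.3  84. ] top crop [257.24622371 275.58493289] scene crop [368.11321665 152.76776398]
handle2 [ 403.1 -108.3  220. ] top crop [905.92582615 433.1081149 ] scene crop [ 677.77556012 -143.5578718 ]
[401.5 318.1  17. ]
[402.8 244.6  17. ]
[392.3 171.   17. ]
lid 56.66743559081368
lid2 56.460606152770936
table -0.9691040460258915
```

```bash
cat >> h.py <<'E'
import json,os
C=np.array([450.8,-4.0]);YAW=-0.022
def b2w(x,y,z):
    return np.array([C[0]+x*np.cos(YAW)-y*np.sin(YAW),C[1]+x*np.sin(YAW)+y*np.cos(YAW),z])
def cmd():
    return json.load(open('cmd.json')) if os.path.exists('cmd.json') else [173.2,600.5,292.3,2.861]
# goals: list of (grasp x,y,z,yaw); tool down
def plan(goals,nd=0):
    c=np.array(cmd());y=c[3];tx=np.array([np.cos(y),np.sin(y),0]);ty=np.array([np.sin(y),-np.cos(y),0]);tz=np.array([0,0,-1])
    rows=[]
    for g in goals:
        d=np.array(g[:3])+[0,0,59]-c[:3]
        l=[round(float(d@a),nd) for a in(tx,ty,tz)];tu=round(-(g[3]-y),3)
        rows.append({"linear":l,"turn":tu});last=c[:3]+l[0]*tx+l[1]*ty+l[2]*tz
    json.dump([*last,y-tu],open('cmd.json','w'))
    print(json.dumps(rows)); print('expect TCP',last.round(1),y-tu)
def st():
    s=env.state();print('t',round(s['t'],2),s['eef_pos'].round(1),s['tcp_rot'].round(3),'F',s['ft_force'].round(1),'op',round(s['opening']*95.1,1));return s
E
python3 - <<'E'
from h import *
p=b2w(13,83,84);print(p)
plan([(*(p+[0,0,60]),3.12)])
E
```

```text
[465.62270683  78.69393788  84.        ]
[{"linear": [-425.0, -420.0, 89.0], "turn": -0.259}]
expect TCP [465.3  79.2 203.3] 3.12
```

Emit:
{"api": "play_rows", "payload": {
  "targets": [
    {"linear": [-60, -60, 5], "turn": -0.05},
    {"linear": [-210, -210, 20], "turn": -0.259},
    {"linear": [-425, -420, 89], "turn": -0.259},
    {"linear": [-425, -420, 89], "turn": -0.259},
    {"linear": [-425, -420, 89], "turn": -0.259},
    {"linear": [-425, -420, 89], "turn": -0.259},
    {"linear": [-425, -420, 89], "turn": -0.259},
    {"linear": [-425, -420, 89], "turn": -0.259},
    {"linear": [-425, -420, 89], "turn": -0.259},
    {"linear": [-425, -420, 89], "turn": -0.259},
    {"linear": [-425, -420, 89], "turn": -0.259},
    {"linear": [-425, -420, 89], "turn": -0.259},
    {"linear": [-425, -420, 89], "turn": -0.259},
    {"linear": [-425, -420, 89], "turn": -0.259},
    {"linear": [-425, -420, 89], "turn": -0.259},
    {"linear": [-425, -420, 89], "turn": -0.259}
  ],
  "hand": 40
}}

```text
t: 2.1
eef_pos: [465.1, 79.5, 203.3]
tcp_rot: [3.141, 0.0, 3.12]
ft_force: [0.1, -1.2, -0.2]
opening: 0.421
```

Run:
```python
from h import *
st();shot('scene','s1');shot('top','t1')
crop('s1',230,120,430,270,4,'s1c')
```

```text
t 2.1 [465.1  79.5 203.3] [3.141 0.    3.12 ] F [ 0.1 -1.2 -0.2] op 40.0
```

View pics/s1c.png

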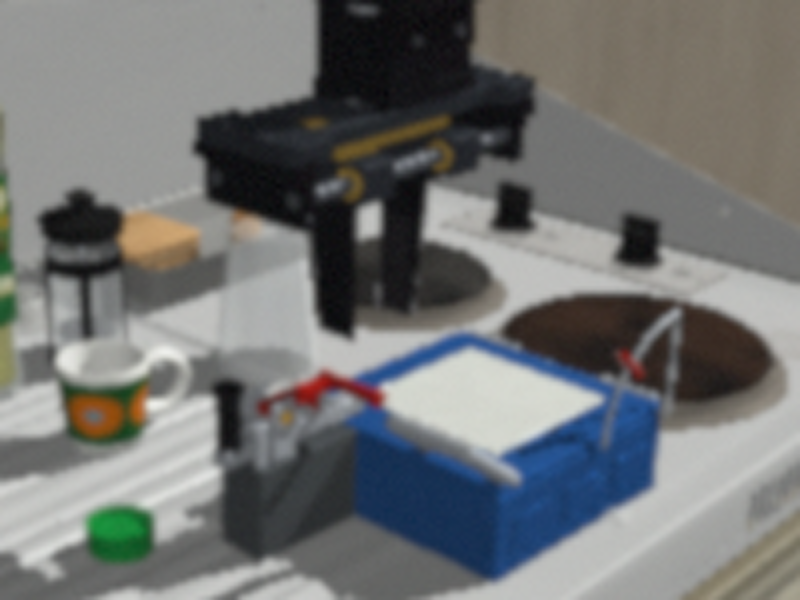

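View pics/t1.png

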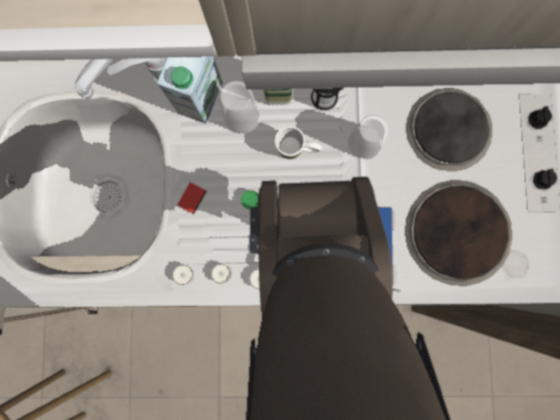

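Run:
```python
from h import *
p=b2w(13,83,84)
plan([(*p,3.12)])
```

```text
[{"linear": [-0.0, -1.0, 60.0], "turn": -0.0}]
expect TCP [465.2  78.2 143.3] 3.12
```

Emit:
{"api": "play_rows", "payload": {
  "targets": [
    {"linear": [0, 0, 20], "turn": 0},
    {"linear": [0, 0, 40], "turn": 0},
    {"linear": [0, 0, 60], "turn": 0},
    {"linear": [0, 0, 60], "turn": 0},
    {"linear": [0, 0, 60], "turn": 0}
  ]
}}

```text
t: 2.82
eef_pos: [465.4, 79.2, 143.7]
tcp_rot: [3.141, 0.0, 3.12]
ft_force: [0.1, 0.8, 0.3]
opening: 0.419
```

Run:
```python
from h import *
st();shot('scene','s2')
crop('s2',260,180,400,285,5,'s2c')
```

```text
t 2.83 [465.4  79.2 143.7] [3.141 0.    3.12 ] F [0.1 0.8 0.3] op 39.8
```

View pics/s2c.png

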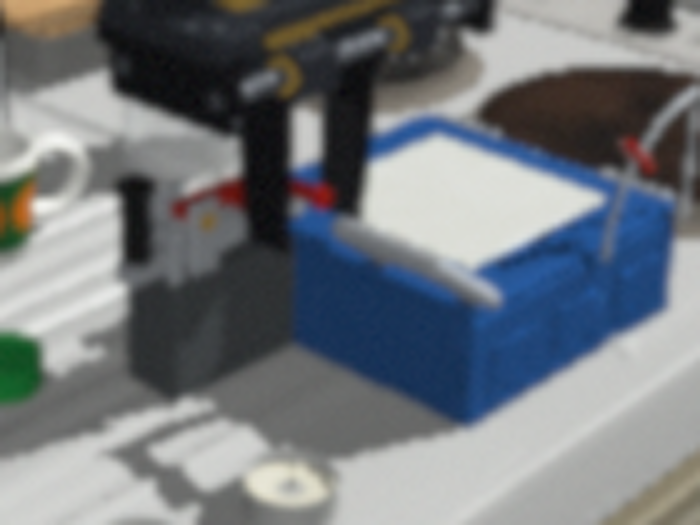

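Emit:
{"api": "play_rows", "payload": {
  "targets": [
    {"linear": [0, 0, 0], "turn": 0},
    {"linear": [0, 0, 0], "turn": 0},
    {"linear": [0, 0, 0], "turn": 0},
    {"linear": [0, 0, 0], "turn": 0},
    {"linear": [0, 0, 0], "turn": 0},
    {"linear": [0, 0, 0], "turn": 0}
  ],
  "hand": 0
}}

```text
t: 3.62
eef_pos: [465.2, 79.3, 143.3]
tcp_rot: [3.141, 0.0, 3.12]
ft_force: [-0.1, 2.6, 0.8]
opening: 0.074
```

Run:
```python
from h import *
json.dump([465.2,79.2,143.3,3.12],open('cmd.json','w'))
s=st()
c=np.array(cmd());
# pivot relative: pin at y0
th=np.linspace(0,1.1,12)[1:]
a0=np.arctan2(4,45);g=[]
for t in th:
    dy=-45.2*np.cos(a0+t)+45; dz=45.2*np.sin(a0+t)-4
    g.append((c[0]-dy*np.sin(YAW),c[1]+dy,c[2]-59+dz,3.12))
plan(g)
```

```text
t 3.62 [465.2  79.3 143.3] [3.141 0.    3.12 ] F [-0.1  2.6  0.8] op 7.1
[{"linear": [-0.0, 1.0, -4.0], "turn": -0.0}, {"linear": [-0.0, 2.0, -9.0], "turn": -0.0}, {"linear": [-0.0, 3.0, -13.0], "turn": -0.0}, {"linear": [-0.0, 5.0, -17.0], "turn": -0.0}, {"linear": [-0.0, 7.0, -21.0], "turn": -0.0}, {"linear": [-0.0, 10.0, -25.0], "turn": -0.0}, {"linear": [-0.0, 13.0, -28.0], "turn": -0.0}, {"linear": [-0.0, 17.0, -31.0], "turn": -0.0}, {"linear": [-0.0, 20.0, -34.0], "turn": -0.0}, {"linear": [-0.0, 24.0, -36.0], "turn": -0.0}, {"linear": [-0.0, 28.0, -38.0], "turn": -0.0}]
expect TCP [465.8 107.2 181.3] 3.12
```

Emit:
{"api": "play_rows", "payload": {
  "targets": [
    {"linear": [0, 1, -4], "turn": 0},
    {"linear": [0, 2, -9], "turn": 0},
    {"linear": [0, 3, -13], "turn": 0},
    {"linear": [0, 5, -17], "turn": 0},
    {"linear": [0, 7, -21], "turn": 0},
    {"linear": [0, 10, -25], "turn": 0},
    {"linear": [0, 13, -28], "turn": 0},
    {"linear": [0, 17, -31], "turn": 0},
    {"linear": [0, 20, -34], "turn": 0},
    {"linear": [0, 24, -36], "turn": 0},
    {"linear": [0, 28, -38], "turn": 0},
    {"linear": [0, 28, -38], "turn": 0}
  ]
}}

```text
t: 5.12
eef_pos: [465.4, 107.1, 182.3]
tcp_rot: [-3.141, 0.0, 3.12]
ft_force: [-5.7, -6.9, 15.1]
opening: 0.073
```

Run:
```python
from h import *
st();shot('scene','s3')
crop('s3',240,150,400,270,5,'s3c')
```

```text
t 5.12 [465.4 107.1 182.3] [-3.141  0.     3.12 ] F [-5.7 -6.9 15.1] op 7.0
```

View pics/s3c.png

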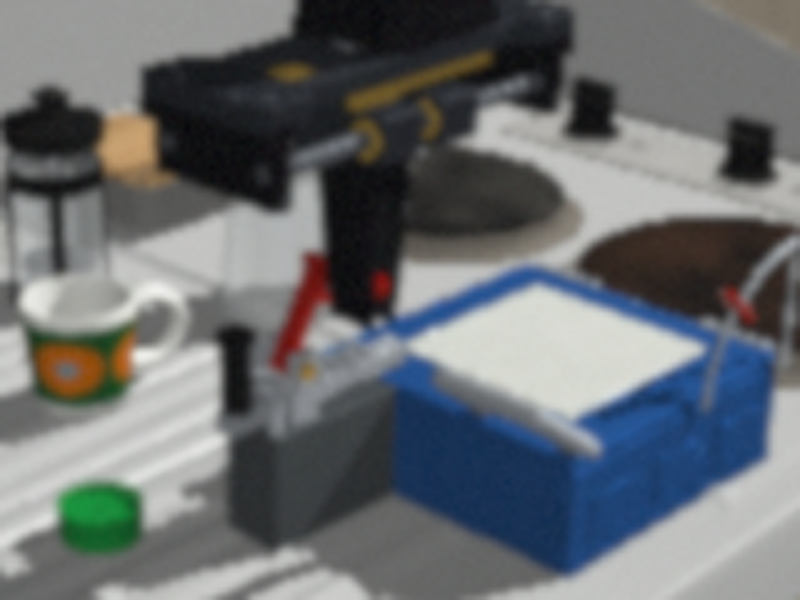

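Run:
```python
from h import *
X=b2w(40,157,104);print((np.array(proj('top',X))-[255,185])*5, (np.array(proj('scene',X))-[230,180])*4)
k=b2w(40,160,96);print(k)
c=cmd()
plan([(c[0],c[1],180,3.12),(k[0],k[1],180,1.55)])
```

```text
[ 53.98945764 179.60711273] [228.20293439 141.38681234]
[494.31003645 155.08135255  96.        ]
[{"linear": [0.0, 0.0, -58.0], "turn": -0.0}, {"linear": [-27.0, 48.0, -58.0], "turn": 1.57}]
expect TCP [493.8 154.6 239.3] 1.55
```

Emit:
{"api": "play_rows", "payload": {
  "targets": [
    {"linear": [0, 0, 0], "turn": 0},
    {"linear": [0, 0, 0], "turn": 0},
    {"linear": [0, 0, -30], "turn": 0},
    {"linear": [0, 0, -58], "turn": 0},
    {"linear": [-27, 48, -58], "turn": 1.57},
    {"linear": [-27, 48, -58], "turn": 1.57},
    {"linear": [-27, 48, -58], "turn": 1.57},
    {"linear": [-27, 48, -58], "turn": 1.57},
    {"linear": [-27, 48, -58], "turn": 1.57},
    {"linear": [-27, 48, -58], "turn": 1.57},
    {"linear": [-27, 48, -58], "turn": 1.57},
    {"linear": [-27, 48, -58], "turn": 1.57},
    {"linear": [-27, 48, -58], "turn": 1.57},
    {"linear": [-27, 48, -58], "turn": 1.57},
    {"linear": [-27, 48, -58], "turn": 1.57},
    {"linear": [-27, 48, -58], "turn": 1.57}
  ],
  "hand": 40
}}

```text
t: 7.18
eef_pos: [493.8, 154.6, 239.2]
tcp_rot: [-3.142, -0.0, 1.551]
ft_force: [0.3, -0.6, 0.0]
opening: 0.419
```

Run:
```python
from h import *
st();shot('scene','s4')
crop('s4',240,130,400,250,5,'s4c')
k=b2w(40,160,96)
plan([(k[0],k[1],96,1.55)])
```

```text
t 7.17 [493.8 154.6 239.2] [-3.142 -0.     1.551] F [ 0.3 -0.6  0. ] op 39.8
[{"linear": [0.0, 0.0, 84.0], "turn": -0.0}]
expect TCP [493.8 154.6 155.3] 1.55
```

View pics/s4c.png

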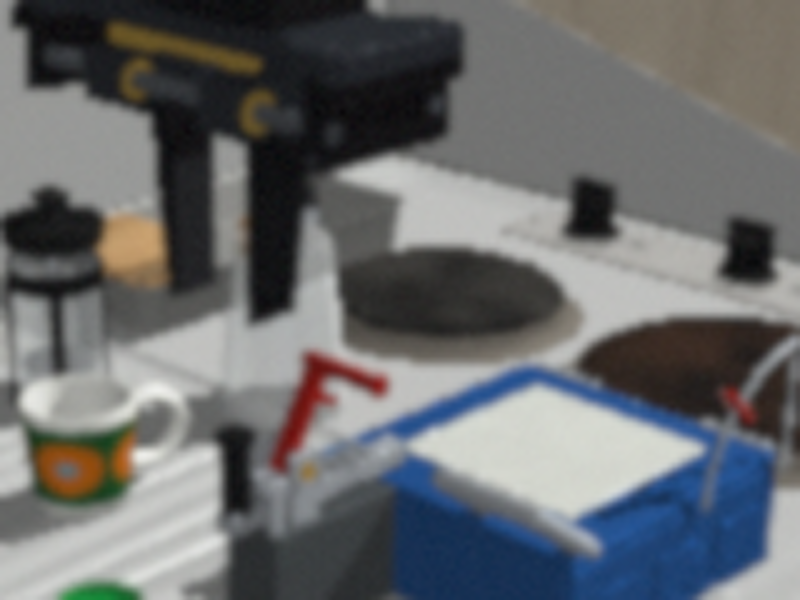

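Emit:
{"api": "play_rows", "payload": {
  "targets": [
    {"linear": [0, 0, 25], "turn": 0},
    {"linear": [0, 0, 50], "turn": 0},
    {"linear": [0, 0, 70], "turn": 0},
    {"linear": [0, 0, 84], "turn": 0},
    {"linear": [0, 0, 84], "turn": 0},
    {"linear": [0, 0, 84], "turn": 0}
  ]
}}

```text
t: 7.98
eef_pos: [494.1, 154.7, 155.8]
tcp_rot: [3.141, -0.0, 1.55]
ft_force: [-0.8, -0.1, -0.6]
opening: 0.422
```

Emit:
{"api": "play_rows", "payload": {
  "targets": [
    {"linear": [0, 0, 0], "turn": 0},
    {"linear": [0, 0, 0], "turn": 0},
    {"linear": [0, 0, 0], "turn": 0},
    {"linear": [0, 0, 0], "turn": 0},
    {"linear": [0, 0, 0], "turn": 0}
  ],
  "hand": 0
}}

```text
t: 8.6
eef_pos: [494.6, 155.0, 155.6]
tcp_rot: [3.139, -0.001, 1.55]
ft_force: [3.5, 4.5, -0.2]
opening: 0.167
```

Run:
```python
from h import *
st();shot('scene','s5')
crop('s5',240,130,400,250,5,'s5c')
k=b2w(40,160,96)
for s in(20,42,44):
  k=b2w(40,160+s,96);plan([(k[0],k[1],96,1.55)])
json.dump([493.8,154.6,155.3,1.55],open('cmd.json','w'))
```

```text
t 8.6 [494.6 155.  155.6] [ 3.139e+00 -1.000e-03  1.550e+00] F [ 3.5  4.5 -0.2] op 15.9
[{"linear": [20.0, 0.0, 0.0], "turn": -0.0}]
expect TCP [494.3 174.6 155.3] 1.55
[{"linear": [22.0, 1.0, 0.0], "turn": -0.0}]
expect TCP [495.7 196.6 155.3] 1.55
[{"linear": [2.0, -0.0, 0.0], "turn": -0.0}]
expect TCP [495.7 198.6 155.3] 1.55
```

View pics/s5c.png

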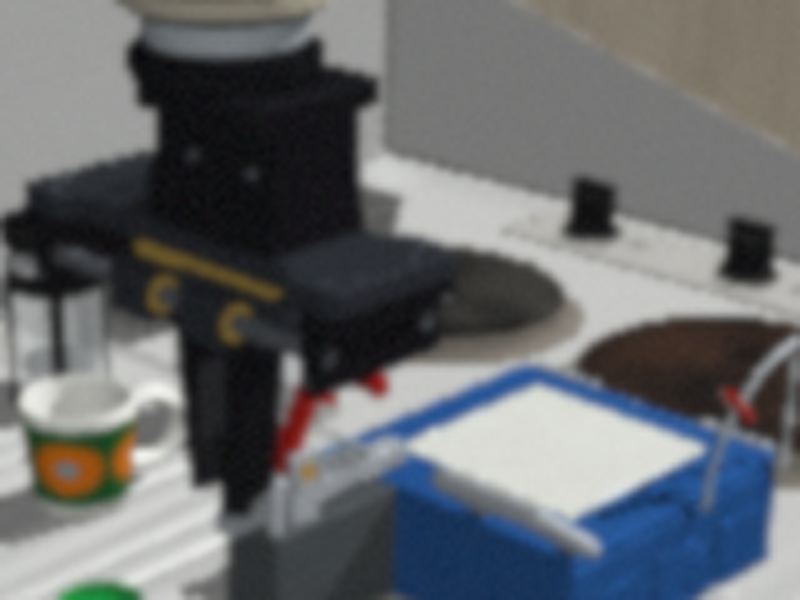

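Emit:
{"api": "play_rows", "payload": {
  "targets": [
    {"linear": [6, 0, 0], "turn": 0},
    {"linear": [12, 0, 0], "turn": 0},
    {"linear": [18, 0, 0], "turn": 0},
    {"linear": [24, 0.5, 0], "turn": 0},
    {"linear": [30, 0.5, 0], "turn": 0},
    {"linear": [36, 1, 0], "turn": 0},
    {"linear": [40, 1, 0], "turn": 0},
    {"linear": [42, 1, 0], "turn": 0},
    {"linear": [44, 1, 0], "turn": 0},
    {"linear": [44, 1, 0], "turn": 0},
    {"linear": [44, 1, 0], "turn": 0}
  ]
}}

```text
t: 10.02
eef_pos: [495.7, 197.5, 155.2]
tcp_rot: [-3.141, 0.002, 1.55]
ft_force: [4.9, -14.1, 4.6]
opening: 0.174
```

Run:
```python
from h import *
st();shot('scene','s6')
crop('s6',240,130,400,250,5,'s6c')
```

```text
t 10.03 [495.7 197.5 155.2] [-3.141e+00  2.000e-03  1.550e+00] F [  4.9 -14.1   4.6] op 16.5
```

View pics/s6c.png

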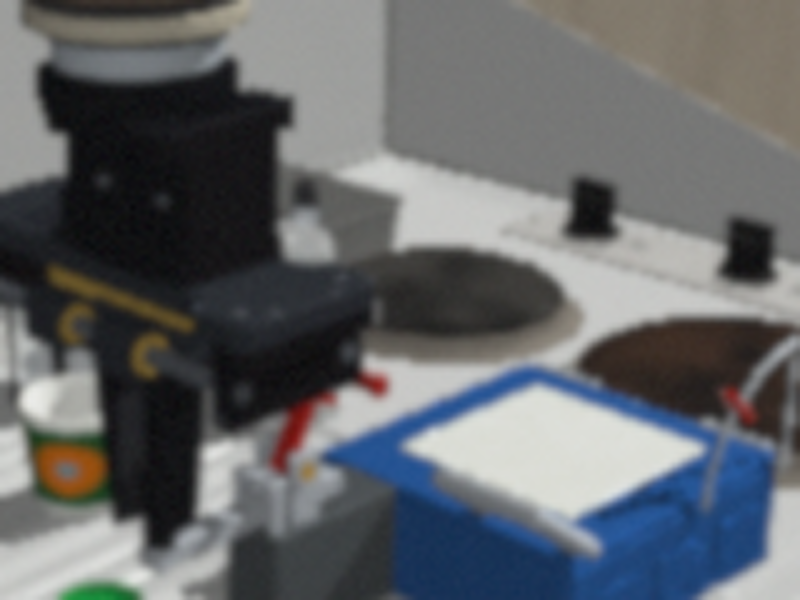

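Run:
```python
from h import *
X=b2w(-45,95,82);print(X,(np.array(proj('top',X))-[255,185])*5, (np.array(proj('scene',X))-[230,180])*4)
json.dump([495.7,198.6,155.3,1.55],open('cmd.json','w'))
h=b2w(-36,95,82)
print(h)
plan([(495.7,198.6,170,1.55),(h[0],h[1],140,3.12)])
```

```text
[407.90072097  91.96693107  82.        ] [226.85433727 424.52396337] [431.81810941 194.64689835]
[416.89854306  91.76894704  82.        ]
[{"linear": [0.0, 0.0, -74.0], "turn": -0.0}, {"linear": [-108.0, -77.0, -44.0], "turn": -1.57}]
expect TCP [416.5  92.2 199.3] 3.12
```

Emit:
{"api": "play_rows", "payload": {
  "targets": [
    {"linear": [0, 0, 0], "turn": 0},
    {"linear": [0, 0, 0], "turn": 0},
    {"linear": [0, 0, -30], "turn": 0},
    {"linear": [0, 0, -74], "turn": 0},
    {"linear": [-108, -77, -74], "turn": -1.57},
    {"linear": [-108, -77, -74], "turn": -1.57},
    {"linear": [-108, -77, -74], "turn": -1.57},
    {"linear": [-108, -77, -74], "turn": -1.57},
    {"linear": [-108, -77, -74], "turn": -1.57},
    {"linear": [-108, -77, -74], "turn": -1.57},
    {"linear": [-108, -77, -74], "turn": -1.57},
    {"linear": [-108, -77, -74], "turn": -1.57},
    {"linear": [-108, -77, -74], "turn": -1.57},
    {"linear": [-108, -77, -74], "turn": -1.57},
    {"linear": [-108, -77, -74], "turn": -1.57},
    {"linear": [-108, -77, -74], "turn": -1.57},
    {"linear": [-108, -77, -44], "turn": -1.57},
    {"linear": [-108, -77, -44], "turn": -1.57}
  ],
  "hand": 40
}}

```text
t: 12.32
eef_pos: [415.8, 92.2, 198.2]
tcp_rot: [-3.141, -0.003, 3.119]
ft_force: [-0.7, -0.5, 0.7]
opening: 0.424
```

Run:
```python
from h import *
st();shot('scene','s7')
crop('s7',240,130,400,250,5,'s7c')
```

```text
t 12.32 [415.8  92.2 198.2] [-3.141e+00 -3.000e-03  3.119e+00] F [-0.7 -0.5  0.7] op 40.4
```

View pics/s7c.png

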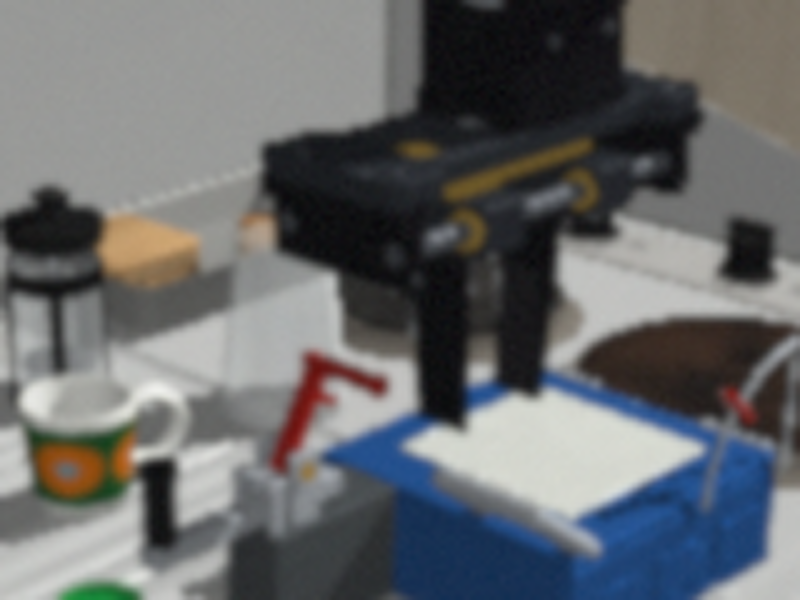

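Emit:
{"api": "play_rows", "payload": {
  "targets": [
    {"linear": [0, 0, 20], "turn": 0},
    {"linear": [0, 0, 40], "turn": 0},
    {"linear": [0, -1, 58], "turn": 0},
    {"linear": [0, -1, 58], "turn": 0},
    {"linear": [0, -1, 58], "turn": 0}
  ]
}}

```text
t: 13.0
eef_pos: [416.6, 91.3, 142.1]
tcp_rot: [3.141, 0.0, 3.12]
ft_force: [-1.7, 0.3, -0.7]
opening: 0.424
```

Run:
```python
from h import *
st();shot('scene','s8')
crop('s8',280,150,410,250,6,'s8c')
```

```text
t 13.0 [416.6  91.3 142.1] [3.141 0.    3.12 ] F [-1.7  0.3 -0.7] op 40.3
```

View pics/s8c.png

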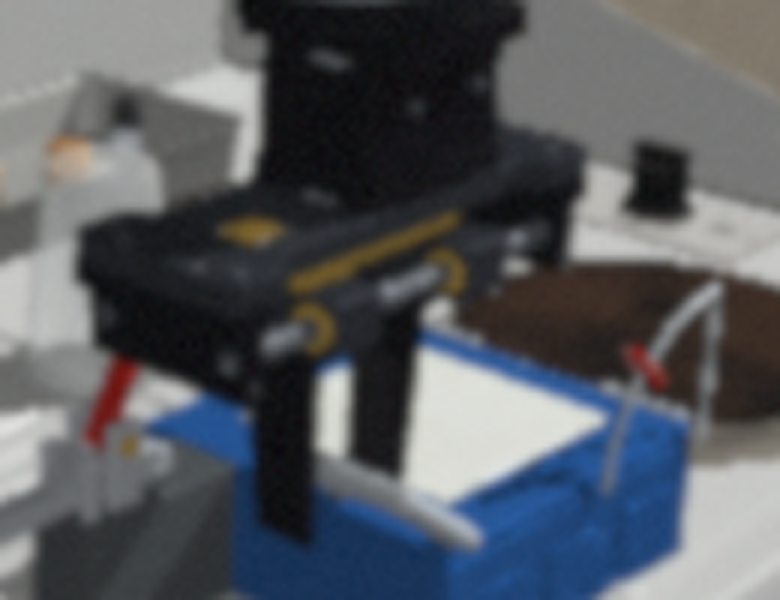

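Bar between fingers. Close.

Emit:
{"api": "play_rows", "payload": {
  "targets": [
    {"linear": [0, 0, 0], "turn": 0},
    {"linear": [0, 0, 0], "turn": 0},
    {"linear": [0, 0, 0], "turn": 0},
    {"linear": [0, 0, 0], "turn": 0},
    {"linear": [0, 0, 0], "turn": 0}
  ],
  "hand": 0
}}

```text
t: 13.68
eef_pos: [416.4, 92.4, 141.4]
tcp_rot: [3.14, 0.0, 3.119]
ft_force: [-3.0, 19.1, 2.9]
opening: 0.098
```

Run:
```python
from h import *
st()
json.dump([416.5,91.2,141.3,3.12],open('cmd.json','w'))
def arc(t0,t1,n,c0,yaw=3.12):
    a0=np.arctan2(32,170);r=np.hypot(32,170);g=[]
    b=np.array(cmd())
    for t in np.linspace(t0,t1,n+1)[1:]:
        dy=r*np.cos(a0+t)-r*np.cos(a0+t0);dz=r*np.sin(a0+t)-r*np.sin(a0+t0)
        g.append((b[0]-dy*np.sin(YAW),b[1]+dy*np.cos(YAW),b[2]-59+dz,yaw))
    plan(g)
arc(0,.8,18,0)
arc(.8,1.58,18,0)
```

```text
t 13.68 [416.4  92.4 141.4] [3.14  0.    3.119] F [-3.  19.1  2.9] op 9.3
[{"linear": [0.0, -2.0, -8.0], "turn": -0.0}, {"linear": [0.0, -4.0, -15.0], "turn": -0.0}, {"linear": [0.0, -6.0, -22.0], "turn": -0.0}, {"linear": [0.0, -8.0, -30.0], "turn": -0.0}, {"linear": [0.0, -11.0, -37.0], "turn": -0.0}, {"linear": [0.0, -14.0, -44.0], "turn": -0.0}, {"linear": [0.0, -18.0, -51.0], "turn": -0.0}, {"linear": [0.0, -22.0, -57.0], "turn": -0.0}, {"linear": [0.0, -26.0, -64.0], "turn": -0.0}, {"linear": [0.0, -30.0, -70.0], "turn": -0.0}, {"linear": [0.0, -35.0, -76.0], "turn": -0.0}, {"linear": [0.0, -40.0, -82.0], "turn": -0.0}, {"linear": [0.0, -45.0, -88.0], "turn": -0.0}, {"linear": [0.0, -51.0, -93.0], "turn": -0.0}, {"linear": [0.0, -56.0, -98.0], "turn": -0.0}, {"linear": [0.0, -62.0, -103.0], "turn": -0.0}, {"linear": [0.0, -68.0, -108.0], "turn": -0.0}, {"linear": [0.0, -75.0, -112.0], "turn": -0.0}]
expect TCP [414.9  16.2 253.3] 3.12
[{"linear": [0.0, -6.0, -4.0], "turn": -0.0}, {"linear": [0.0, -13.0, -8.0], "turn": -0.0}, {"linear": [0.0, -20.0, -11.0], "turn": -0.0}, {"linear": [0.0, -26.0, -14.0], "turn": -0.0}, {"linear": [0.0, -33.0, -17.0], "turn": -0.0}, {"linear": [0.0, -40.0, -20.0], "turn": -0.0}, {"linear": [0.0, -47.0, -22.0], "turn": -0.0}, {"linear": [0.0, -55.0, -24.0], "turn": -0.0}, {"linear": [0.0, -62.0, -25.0], "turn": -0.0}, {"linear": [0.0, -69.0, -27.0], "turn": -0.0}, {"linear": [0.0, -77.0, -28.0], "turn": -0.0}, {"linear": [0.0, -84.0, -28.0], "turn": -0.0}, {"linear": [0.0, -92.0, -29.0], "turn": -0.0}, {"linear": [0.0, -99.0, -29.0], "turn": -0.0}, {"linear": [0.0, -107.0, -28.0], "turn": -0.0}, {"linear": [0.0, -114.0, -28.0], "turn": -0.0}, {"linear": [0.0, -122.0, -27.0], "turn": -0.0}, {"linear": [0.0, -129.0, -25.0], "turn": -0.0}]
expect TCP [ 412.1 -112.8  278.3] 3.12
```

Emit:
{"api": "play_rows", "payload": {
  "targets": [
    {"linear": [0, 1, 0], "turn": 0},
    {"linear": [0, 0, -8], "turn": 0},
    {"linear": [0, -2, -15], "turn": 0},
    {"linear": [0, -4, -22], "turn": 0},
    {"linear": [0, -7, -30], "turn": 0},
    {"linear": [0, -10, -37], "turn": 0},
    {"linear": [0, -13, -44], "turn": 0},
    {"linear": [0, -17, -51], "turn": 0},
    {"linear": [0, -21, -57], "turn": 0},
    {"linear": [0, -25, -64], "turn": 0},
    {"linear": [0, -29, -70], "turn": 0},
    {"linear": [0, -34, -76], "turn": 0},
    {"linear": [0, -39, -82], "turn": 0},
    {"linear": [0, -44, -88], "turn": 0},
    {"linear": [0, -50, -93], "turn": 0},
    {"linear": [0, -55, -98], "turn": 0},
    {"linear": [0, -61, -103], "turn": 0},
    {"linear": [0, -67, -108], "turn": 0},
    {"linear": [0, -74, -112], "turn": 0}
  ]
}}

```text
t: 16.05
eef_pos: [414.6, 18.1, 254.9]
tcp_rot: [3.139, 0.001, 3.119]
ft_force: [-7.0, 21.3, 23.9]
opening: 0.098
```

Run:
```python
from h import *
st();shot('scene','s9')
crop('s9',240,100,440,250,4,'s9c')
```

```text
t 16.05 [414.6  18.1 254.9] [3.139e+00 1.000e-03 3.119e+00] F [-7.  21.3 23.9] op 9.3
```

View pics/s9c.png

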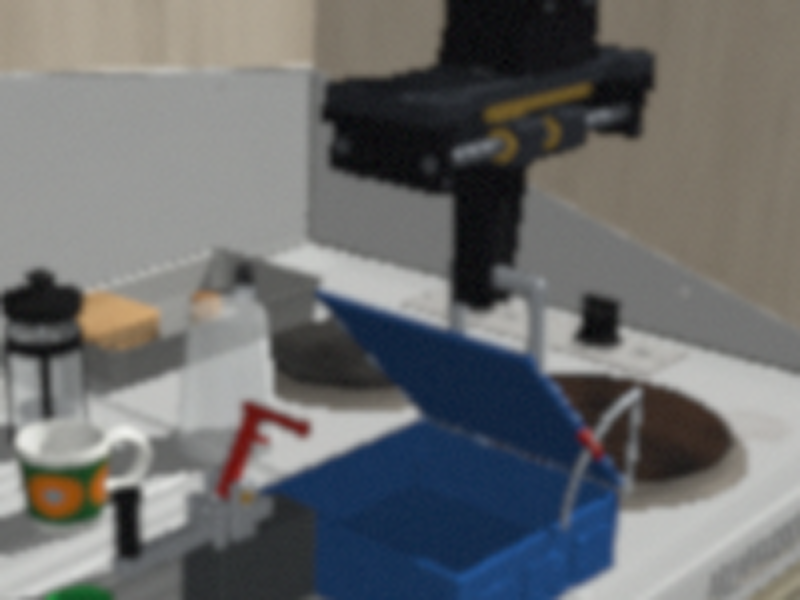

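Emit:
{"api": "play_rows", "payload": {
  "targets": [
    {"linear": [0, -5, -6], "turn": 0},
    {"linear": [0, -12, -10], "turn": 0},
    {"linear": [0, -19, -13], "turn": 0},
    {"linear": [0, -25, -16], "turn": 0},
    {"linear": [0, -32, -19], "turn": 0},
    {"linear": [0, -39, -22], "turn": 0},
    {"linear": [0, -46, -24], "turn": 0},
    {"linear": [0, -54, -26], "turn": 0},
    {"linear": [0, -61, -27], "turn": 0},
    {"linear": [0, -69, -29], "turn": 0},
    {"linear": [0, -77, -30], "turn": 0},
    {"linear": [0, -84, -30], "turn": 0},
    {"linear": [0, -92, -31], "turn": 0},
    {"linear": [0, -99, -31], "turn": 0},
    {"linear": [0, -107, -30], "turn": 0},
    {"linear": [0, -114, -30], "turn": 0},
    {"linear": [0, -122, -29], "turn": 0},
    {"linear": [0, -128, -27], "turn": 0},
    {"linear": [0, -128, -27], "turn": 0}
  ]
}}

```text
t: 18.48
eef_pos: [411.3, -111.8, 280.7]
tcp_rot: [-3.14, -0.001, 3.12]
ft_force: [-9.3, -3.0, 8.2]
opening: 0.1
```

Run:
```python
from h import *
st();shot('scene','s10');shot('top','t10')
crop('s10',240,100,440,250,4,'s10c')
```

```text
t 18.48 [ 411.3 -111.8  280.7] [-3.14e+00 -1.00e-03  3.12e+00] F [-9.3 -3.   8.2] op 9.5
```

View pics/s10c.png

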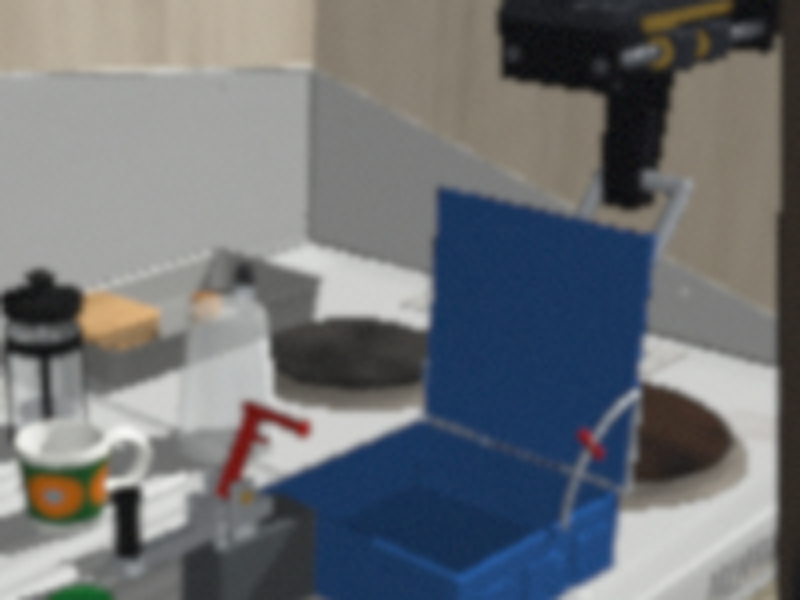

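Emit:
{"api": "play_rows", "payload": {
  "targets": [
    {"linear": [0, 0, 0], "turn": 0},
    {"linear": [0, 0, 0], "turn": 0},
    {"linear": [0, 0, 0], "turn": 0},
    {"linear": [0, 0, -20], "turn": 0},
    {"linear": [0, 0, -40], "turn": 0},
    {"linear": [0, 40, -40], "turn": 0},
    {"linear": [0, 80, -40], "turn": 0},
    {"linear": [0, 130, -40], "turn": 0},
    {"linear": [0, 180, -40], "turn": 0},
    {"linear": [0, 180, -40], "turn": 0}
  ],
  "hand": 20
}}

```text
t: 19.82
eef_pos: [416.2, 71.1, 320.7]
tcp_rot: [-3.141, 0.002, 3.124]
ft_force: [0.0, -0.6, 0.4]
opening: 0.212
```

Run:
```python
from h import *
st();shot('scene','s11');shot('top','t11')
crop('s11',230,130,430,280,4,'s11c')
```

```text
t 19.82 [416.2  71.1 320.7] [-3.141e+00  2.000e-03  3.124e+00] F [ 0.  -0.6  0.4] op 20.1
```

View pics/s11.png

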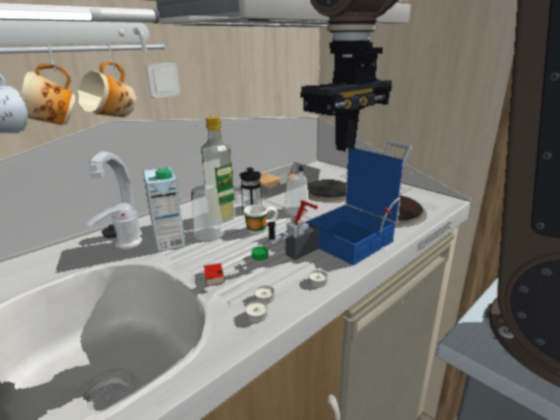

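View pics/t11.png

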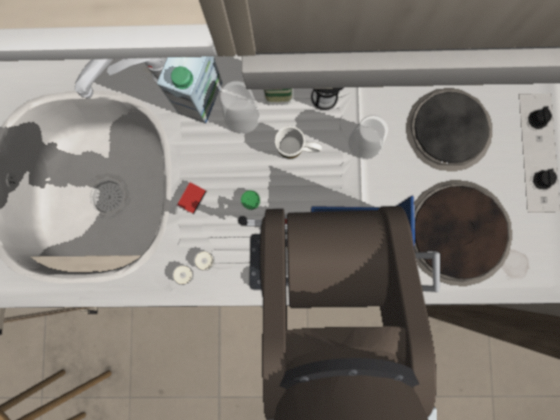

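Run:
```python
from h import *
crop('t11',165,240,265,300,7,'t11c')
crop('s11',230,250,340,330,7,'s11d')
P=cloud('top',np.load('pics/t11.npz')['d'])
```

```text
(no output)
```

View pics/t11c.png

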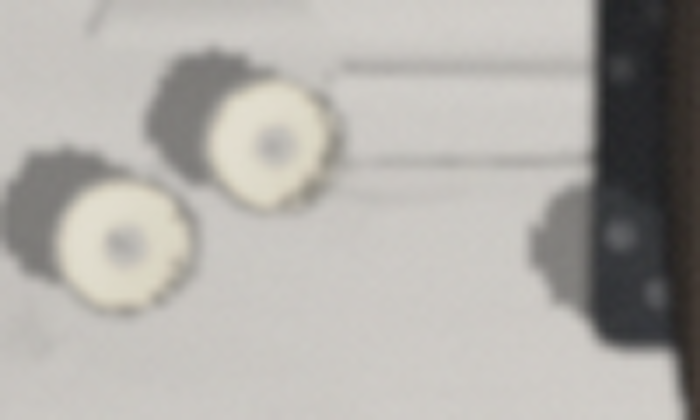

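View pics/s11d.png

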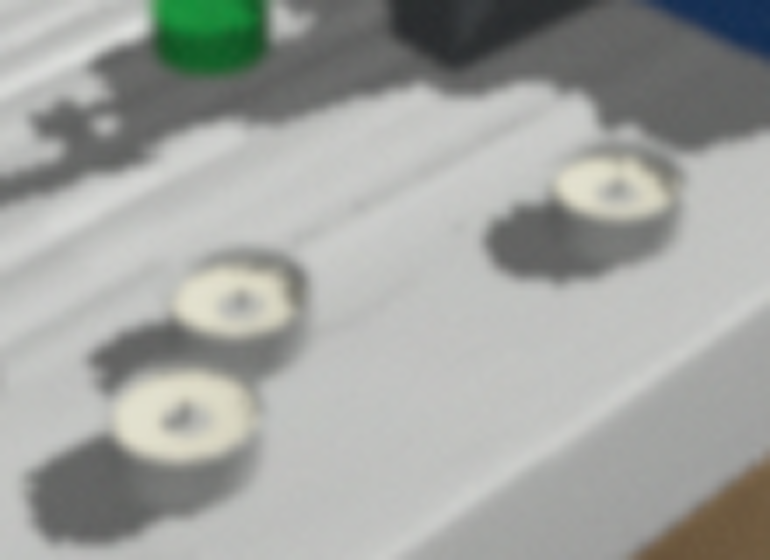

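Run:
```python
from h import *
for nm,(u,v) in dict(A=(127,244),B=(274,145)).items(): print(nm,'top',w('top',165+u/7-.4,240+v/7-.4,17).round(1))
for nm,(u,v) in dict(A=(188,412),B=(240,298),C=(618,187)).items(): print(nm,'scene',w('scene',230+u/7-.4,250+v/7-.4,17).round(1))
P=cloud('scene',np.load('pics/s11.npz')['d'])
for c in ((392,171),(402,318)):
    m=(np.hypot(P[...,0]-c[0],P[...,1]-c[1])<30)&(P[...,2]>8)&(P[...,2]<30); print(c,m.sum(),P[m].mean(0),(P[m].min(0)+P[m].max(0))/2,P[m][:,2].max())
json.dump([416.1,71.2,320.3,3.12],open('cmd.json','w'))
plan([(392.3,171,120,3.12)])
plan([(392.3,171,22,3.12)])
```

```text
A top [401.4 317.4  17. ]
B top [428.2 277.   17. ]
A scene [397.5 320.8  17. ]
B scene [423.  281.8  17. ]
C scene [386.7 175.4  17. ]
(392, 171) 226 [391.8928682  169.86994303  11.39156074] [391.69545968 170.60454132  12.35476548] 16.644610983193274
(402, 318) 341 [400.41996276 318.79429205  12.43329432] [400.19536205 314.56147545  12.42717552] 16.841826252385438
[{"linear": [26.0, 99.0, 141.0], "turn": -0.0}]
expect TCP [392.2 170.7 179.3] 3.12
[{"linear": [-0.0, 0.0, 98.0], "turn": -0.0}]
expect TCP [392.2 170.7  81.3] 3.12
```

Emit:
{"api": "play_rows", "payload": {
  "targets": [
    {"linear": [26, 99, 20], "turn": 0},
    {"linear": [26, 99, 80], "turn": 0},
    {"linear": [26, 99, 141], "turn": 0},
    {"linear": [26, 99, 141], "turn": 0},
    {"linear": [26, 99, 190], "turn": 0},
    {"linear": [26, 99, 225], "turn": 0},
    {"linear": [26, 99, 239], "turn": 0},
    {"linear": [26, 99, 239], "turn": 0},
    {"linear": [26, 99, 239], "turn": 0}
  ],
  "hand": 66
}}

```text
t: 21.05
eef_pos: [392.8, 168.1, 81.8]
tcp_rot: [3.141, 0.001, 3.119]
ft_force: [-0.3, -0.2, -0.3]
opening: 0.692
```

Run:
```python
from h import *
st();shot('scene','s12')
crop('s12',230,190,380,310,5,'s12c')
```

```text
t 21.05 [392.8 168.1  81.8] [3.141e+00 1.000e-03 3.119e+00] F [-0.3 -0.2 -0.3] op 65.8
```

View pics/s12c.png

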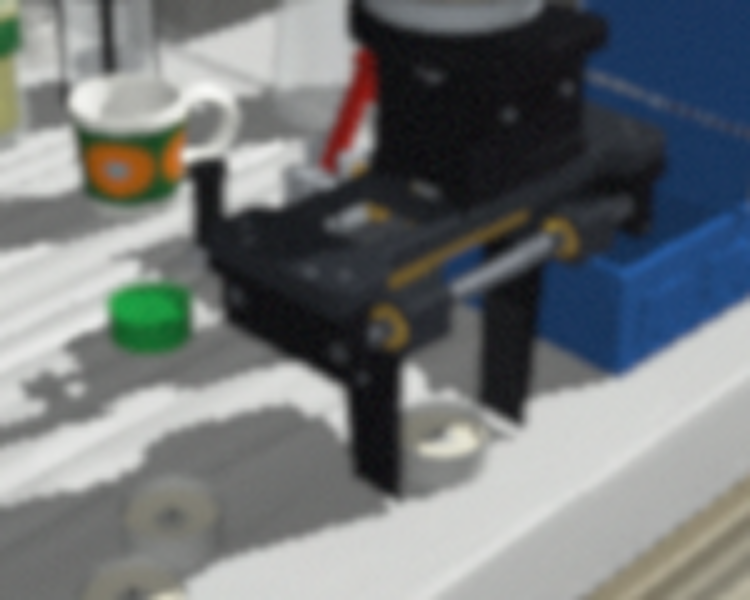

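Emit:
{"api": "play_rows", "payload": {
  "targets": [
    {"linear": [0, 0, 0], "turn": 0},
    {"linear": [0, 0, 0], "turn": 0},
    {"linear": [0, 0, 0], "turn": 0},
    {"linear": [0, 0, 0], "turn": 0},
    {"linear": [0, 0, 0], "turn": 0},
    {"linear": [0, 0, 0], "turn": 0}
  ],
  "hand": 0
}}

```text
t: 21.85
eef_pos: [392.2, 168.8, 81.4]
tcp_rot: [3.141, 0.0, 3.12]
ft_force: [-0.7, 1.2, 5.5]
opening: 0.385
```

Run:
```python
from h import *
st();b=b2w(33,48,0);print(b)
plan([(392.3,171,120,3.12)])
plan([(b[0],b[1],165,1.55)])
```

```text
t 21.85 [392.2 168.8  81.4] [3.141 0.    3.12 ] F [-0.7  1.2  5.5] op 36.6
[484.84792914  43.26244303   0.        ]
[{"linear": [-0.0, 0.0, -98.0], "turn": -0.0}]
expect TCP [392.2 170.7 179.3] 3.12
[{"linear": [-95.0, -125.0, -45.0], "turn": 1.57}]
expect TCP [484.5  43.7 224.3] 1.55
```

Emit:
{"api": "play_rows", "payload": {
  "targets": [
    {"linear": [0, 0, -15], "turn": 0},
    {"linear": [0, 0, -50], "turn": 0},
    {"linear": [0, 0, -100], "turn": 0},
    {"linear": [0, 0, -150], "turn": 0},
    {"linear": [-20, -25, -150], "turn": 0.17},
    {"linear": [-40, -50, -150], "turn": 0.34},
    {"linear": [-60, -75, -150], "turn": 0.51},
    {"linear": [-80, -100, -150], "turn": 0.68},
    {"linear": [-95, -123, -150], "turn": 0.85},
    {"linear": [-95, -123, -150], "turn": 1.02},
    {"linear": [-95, -123, -150], "turn": 1.19},
    {"linear": [-95, -123, -150], "turn": 1.36},
    {"linear": [-95, -123, -150], "turn": 1.53},
    {"linear": [-95, -123, -150], "turn": 1.57},
    {"linear": [-95, -123, -150], "turn": 1.57},
    {"linear": [-95, -123, -150], "turn": 1.57}
  ]
}}

```text
t: 23.85
eef_pos: [484.3, 43.7, 231.1]
tcp_rot: [-3.141, -0.0, 1.551]
ft_force: [0.3, -0.1, -0.3]
opening: 0.389
```

Run:
```python
from h import *
s=st();shot('scene','s13')
crop('s13',230,90,430,240,4,'s13c')
json.dump([484.6,43.7,231.3,1.55],open('cmd.json','w'))
b=b2w(33,48,0)
plan([(b[0],b[1],27.5,1.55)])
```

```text
t 23.85 [484.3  43.7 231.1] [-3.141 -0.     1.551] F [ 0.3 -0.1 -0.3] op 37.0
[{"linear": [-0.0, 0.0, 145.0], "turn": -0.0}]
expect TCP [484.6  43.7  86.3] 1.55
```

View pics/s13c.png

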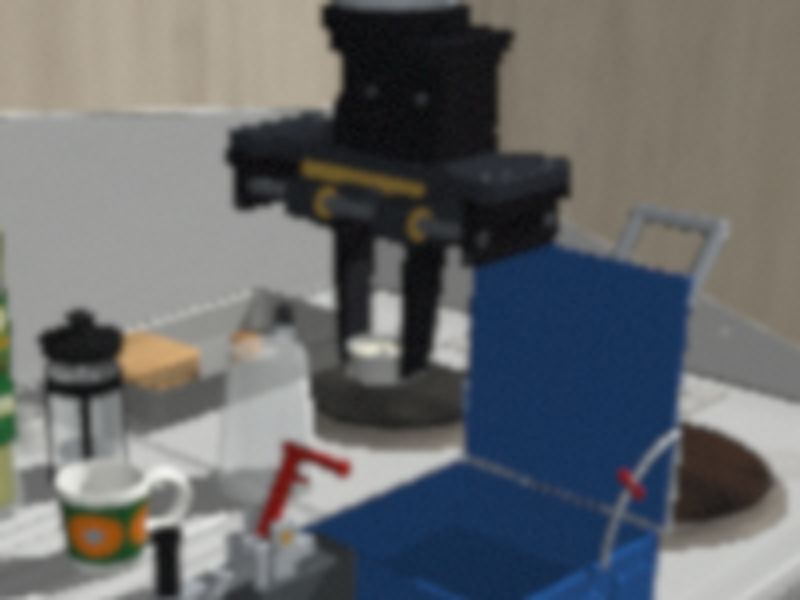

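Emit:
{"api": "play_rows", "payload": {
  "targets": [
    {"linear": [0, 0, 40], "turn": 0},
    {"linear": [0, 0, 80], "turn": 0},
    {"linear": [0, 0, 110], "turn": 0},
    {"linear": [0, 0, 130], "turn": 0},
    {"linear": [0, 0, 140], "turn": 0},
    {"linear": [0, 0, 144], "turn": 0},
    {"linear": [0, 0, 144], "turn": 0},
    {"linear": [0, 0, 144], "turn": 0}
  ]
}}

```text
t: 24.9
eef_pos: [484.7, 43.7, 87.8]
tcp_rot: [3.14, -0.0, 1.55]
ft_force: [-0.5, 0.9, 0.4]
opening: 0.384
```

Emit:
{"api": "play_rows", "payload": {
  "targets": [
    {"linear": [0, 0, 0], "turn": 0},
    {"linear": [0, 0, 0], "turn": 0},
    {"linear": [0, 0, 0], "turn": 0},
    {"linear": [0, 0, -10], "turn": 0},
    {"linear": [0, 0, -40], "turn": 0},
    {"linear": [0, 0, -90], "turn": 0},
    {"linear": [0, 0, -144], "turn": 0},
    {"linear": [0, 0, -144], "turn": 0}
  ],
  "hand": 46
}}

```text
t: 25.9
eef_pos: [485.3, 43.8, 235.3]
tcp_rot: [3.134, 0.0, 1.55]
ft_force: [0.0, -0.3, -0.8]
opening: 0.486
```

Run:
```python
from h import *
s=st();shot('scene','s14');shot('top','t14')
crop('s14',270,160,430,280,5,'s14c')
json.dump([484.6,43.7,231.3,1.55],open('cmd.json','w'))
plan([(428,277,120,2.14)])
```

```text
t 25.9 [485.3  43.8 235.3] [3.134 0.    1.55 ] F [ 0.  -0.3 -0.8] op 46.2
[{"linear": [232.0, -61.0, 52.0], "turn": -0.59}]
expect TCP [428.4 276.9 179.3] 2.14
```

View pics/s14c.png

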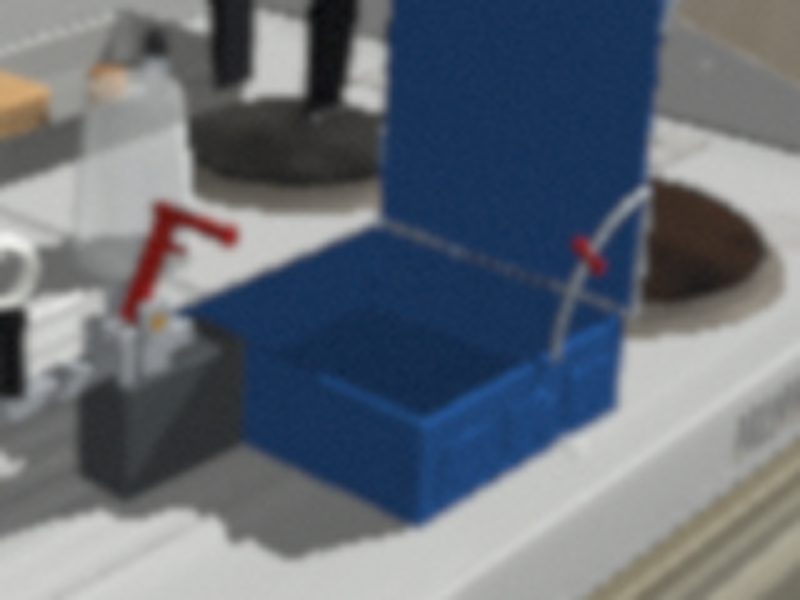

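View pics/t14.png

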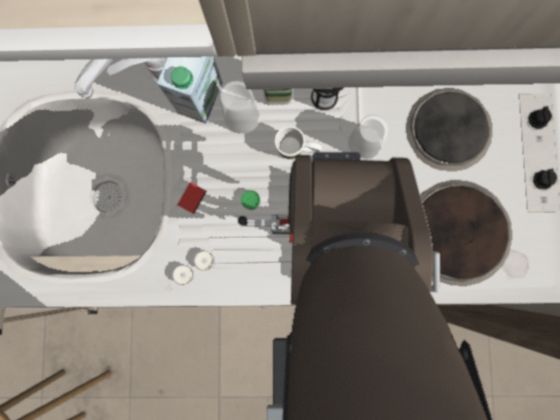

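Emit:
{"api": "play_rows", "payload": {
  "targets": [
    {"linear": [60, -16, 0], "turn": -0.15},
    {"linear": [120, -32, 0], "turn": -0.3},
    {"linear": [180, -48, 10], "turn": -0.45},
    {"linear": [232, -61, 30], "turn": -0.59},
    {"linear": [232, -61, 70], "turn": -0.59},
    {"linear": [232, -61, 110], "turn": -0.59},
    {"linear": [232, -61, 110], "turn": -0.59}
  ],
  "hand": 66
}}

```text
t: 26.88
eef_pos: [426.9, 276.4, 118.3]
tcp_rot: [-3.134, -0.001, 2.14]
ft_force: [0.3, -0.5, 1.3]
opening: 0.696
```

Run:
```python
from h import *
s=st();shot('scene','s15');shot('top','t15')
crop('s15',200,180,350,300,5,'s15c')
crop('t15',150,190,410,320,3,'t15c')
```

```text
t 26.88 [426.9 276.4 118.3] [-3.134e+00 -1.000e-03  2.140e+00] F [ 0.3 -0.5  1.3] op 66.1
```

View pics/s15c.png

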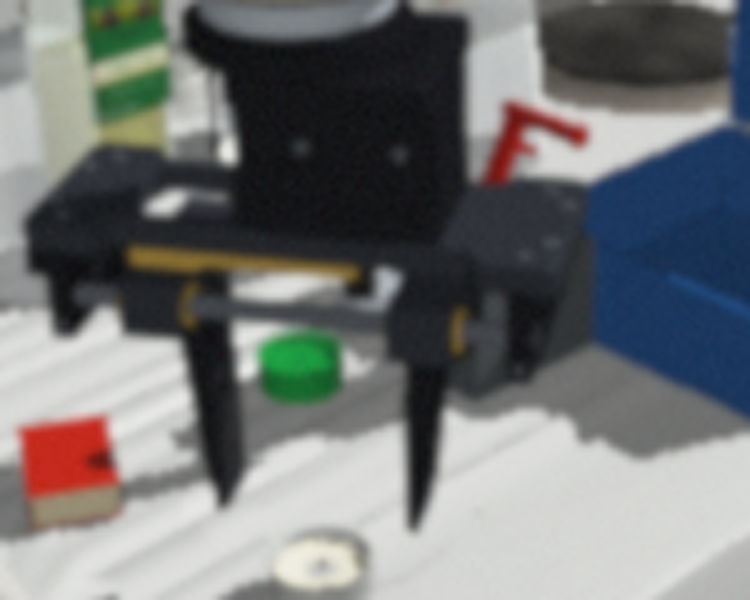

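View pics/t15c.png

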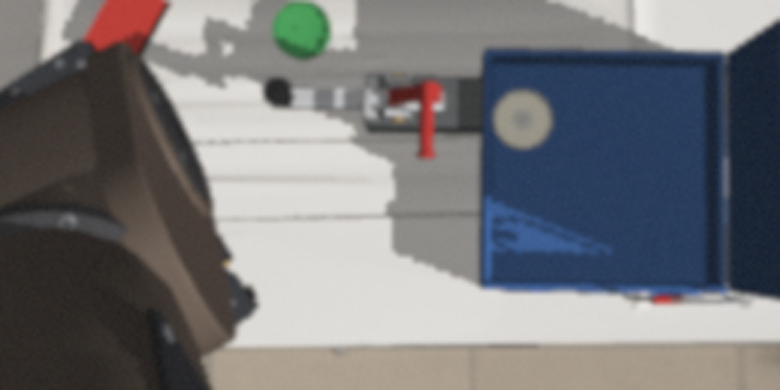

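Emit:
{"api": "play_rows", "payload": {
  "targets": [
    {"linear": [0, 0, 20], "turn": 0},
    {"linear": [0, 0, 35], "turn": 0},
    {"linear": [0, 0, 40], "turn": 0},
    {"linear": [0, 0, 40], "turn": 0},
    {"linear": [0, 0, 40], "turn": 0}
  ]
}}

```text
t: 27.6
eef_pos: [428.5, 277.0, 81.7]
tcp_rot: [3.141, 0.0, 2.14]
ft_force: [-0.2, 0.1, 0.3]
opening: 0.694
```

Run:
```python
from h import *
s=st();shot('scene','s16')
crop('s16',200,220,320,330,6,'s16c')
```

```text
t 27.6 [428.5 277.   81.7] [3.141 0.    2.14 ] F [-0.2  0.1  0.3] op 66.0
```

View pics/s16c.png

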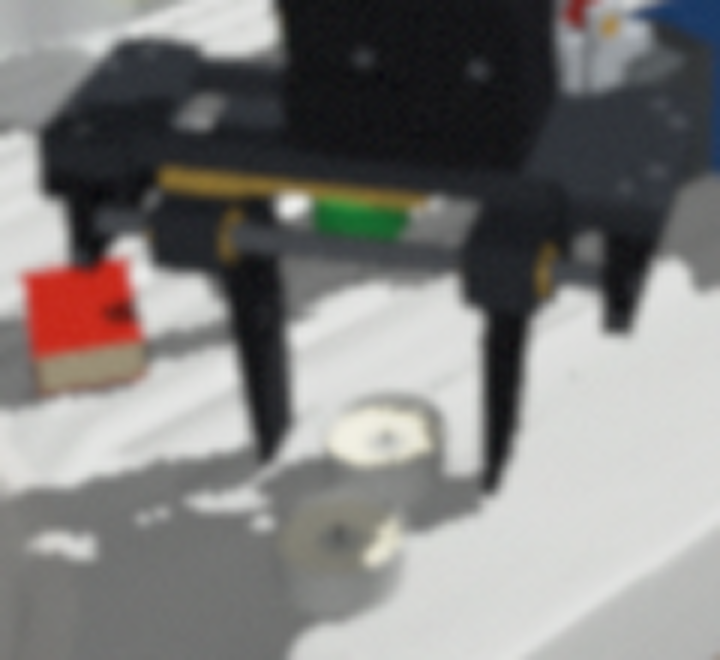

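Emit:
{"api": "play_rows", "payload": {
  "targets": [
    {"linear": [0, 0, 0], "turn": 0},
    {"linear": [0, 0, 0], "turn": 0},
    {"linear": [0, 0, 0], "turn": 0},
    {"linear": [0, 0, 0], "turn": 0},
    {"linear": [0, 0, 0], "turn": 0},
    {"linear": [0, 0, -30], "turn": 0},
    {"linear": [0, 0, -80], "turn": 0},
    {"linear": [0, 0, -140], "turn": 0},
    {"linear": [0, 0, -150], "turn": 0},
    {"linear": [0, 0, -150], "turn": 0}
  ],
  "hand": 0
}}

```text
t: 28.9
eef_pos: [428.2, 276.9, 231.3]
tcp_rot: [3.141, 0.0, 2.14]
ft_force: [-0.2, -0.6, -0.7]
opening: 0.388
```

Run:
```python
from h import *
s=st();shot('scene','s17')
crop('s17',200,150,320,260,6,'s17c')
json.dump([428.4,276.9,231.3,2.14],open('cmd.json','w'))
b=b2w(-33,47,0)
print(b);plan([(b[0],b[1],172,1.55)])
```

```text
t 28.9 [428.2 276.9 231.3] [3.141 0.    2.14 ] F [-0.2 -0.6 -0.7] op 36.9
[418.84190227  43.7145679    0.        ]
[{"linear": [-191.0, -134.0, 0.0], "turn": 0.59}]
expect TCP [418.5  43.8 231.3] 1.5500000000000003
```

View pics/s17c.png

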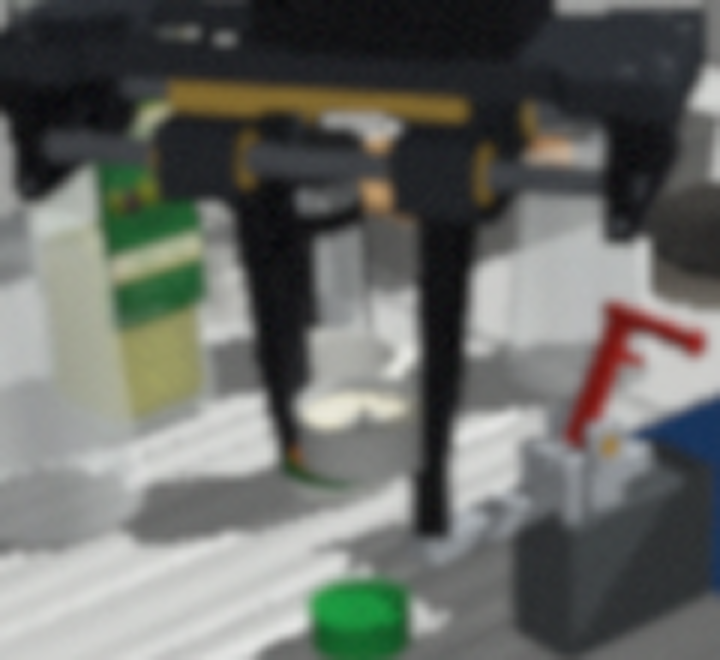

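Emit:
{"api": "play_rows", "payload": {
  "targets": [
    {"linear": [-40, -28, 0], "turn": 0.12},
    {"linear": [-80, -56, 0], "turn": 0.25},
    {"linear": [-120, -84, 0], "turn": 0.37},
    {"linear": [-160, -112, 0], "turn": 0.5},
    {"linear": [-191, -134, 0], "turn": 0.59},
    {"linear": [-191, -134, 0], "turn": 0.59},
    {"linear": [-191, -134, 0], "turn": 0.59},
    {"linear": [-191, -134, 0], "turn": 0.59}
  ]
}}

```text
t: 29.95
eef_pos: [418.3, 44.6, 230.7]
tcp_rot: [-3.141, -0.0, 1.552]
ft_force: [0.3, -0.0, -0.8]
opening: 0.387
```

Run:
```python
from h import *
s=st();shot('scene','s18')
crop('s18',270,120,430,240,5,'s18c')
```

```text
t 29.95 [418.3  44.6 230.7] [-3.141 -0.     1.552] F [ 0.3 -0.  -0.8] op 36.8
```

View pics/s18c.png

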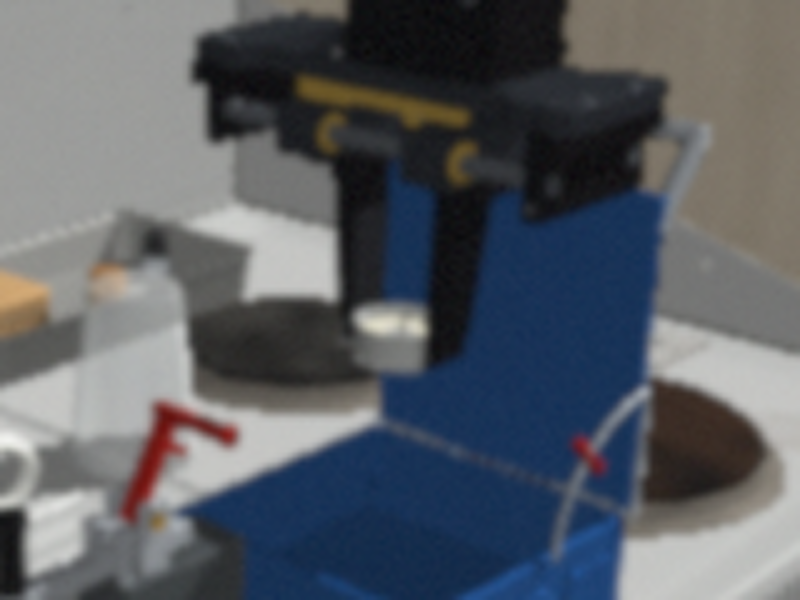

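Emit:
{"api": "play_rows", "payload": {
  "targets": [
    {"linear": [0, 3, 40], "turn": 0},
    {"linear": [0, 3, 80], "turn": 0},
    {"linear": [0, 3, 110], "turn": 0},
    {"linear": [0, 3, 130], "turn": 0},
    {"linear": [0, 3, 140], "turn": 0},
    {"linear": [0, 3, 144], "turn": 0},
    {"linear": [0, 3, 144], "turn": 0},
    {"linear": [0, 3, 144], "turn": 0}
  ]
}}

```text
t: 31.0
eef_pos: [421.5, 43.8, 87.8]
tcp_rot: [3.14, -0.0, 1.55]
ft_force: [0.1, -0.6, -0.6]
opening: 0.388
```

Emit:
{"api": "play_rows", "payload": {
  "targets": [
    {"linear": [0, 0, 0], "turn": 0},
    {"linear": [0, 0, 0], "turn": 0},
    {"linear": [0, 0, 0], "turn": 0},
    {"linear": [0, 0, 0], "turn": 0},
    {"linear": [0, 0, -10], "turn": 0},
    {"linear": [0, 0, -40], "turn": 0},
    {"linear": [0, 0, -90], "turn": 0},
    {"linear": [0, 0, -144], "turn": 0},
    {"linear": [0, 0, -144], "turn": 0},
    {"linear": [0, 0, -144], "turn": 0}
  ],
  "hand": 44
}}

```text
t: 32.25
eef_pos: [421.0, 43.8, 231.3]
tcp_rot: [3.141, -0.0, 1.55]
ft_force: [-0.8, -0.8, -0.5]
opening: 0.46
```

Run:
```python
from h import *
s=st();shot('scene','s19');shot('top','t19')
crop('s19',270,120,430,240,5,'s19c')
json.dump([421.5,43.7,231.3,1.55],open('cmd.json','w'))
plan([(401,317.5,172,2.14)])
```

```text
t 32.25 [421.   43.8 231.3] [ 3.141 -0.     1.55 ] F [-0.8 -0.8 -0.5] op 43.7
[{"linear": [273.0, -26.0, 0.0], "turn": -0.59}]
expect TCP [401.2 317.2 231.3] 2.14
```

View pics/s19c.png

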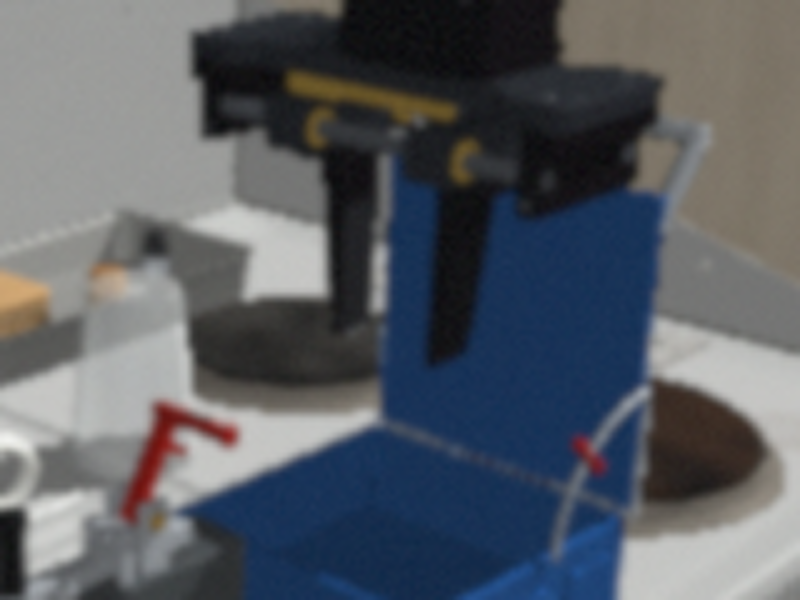

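View pics/t19.png

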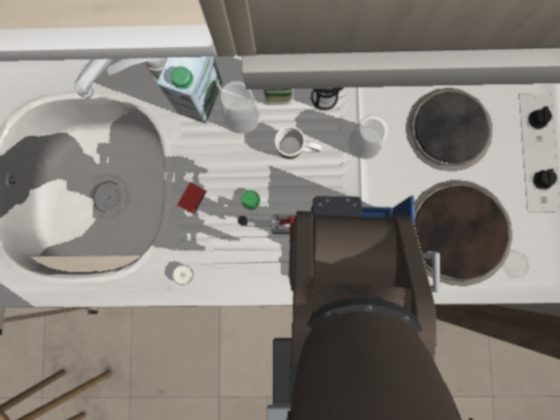

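Emit:
{"api": "play_rows", "payload": {
  "targets": [
    {"linear": [60, -5, 0], "turn": 0},
    {"linear": [120, -10, 0], "turn": 0},
    {"linear": [180, -16, 0], "turn": 0},
    {"linear": [240, -23, 30], "turn": 0},
    {"linear": [274, -26, 70], "turn": 0},
    {"linear": [274, -26, 110], "turn": 0},
    {"linear": [274, -26, 138], "turn": 0},
    {"linear": [274, -26, 150], "turn": 0},
    {"linear": [274, -26, 150], "turn": 0},
    {"linear": [274, -26, 150], "turn": 0}
  ],
  "hand": 66
}}

```text
t: 33.6
eef_pos: [401.4, 318.3, 81.9]
tcp_rot: [3.141, -0.001, 1.55]
ft_force: [0.4, -0.1, 0.7]
opening: 0.698
```

Run:
```python
from h import *
s=st();shot('scene','s20');shot('top','t20')
crop('s20',200,220,320,330,6,'s20c')
crop('t20',290,190,410,300,6,'t20c')
```

```text
t 33.6 [401.4 318.3  81.9] [ 3.141e+00 -1.000e-03  1.550e+00] F [ 0.4 -0.1  0.7] op 66.4
```

View pics/s20c.png

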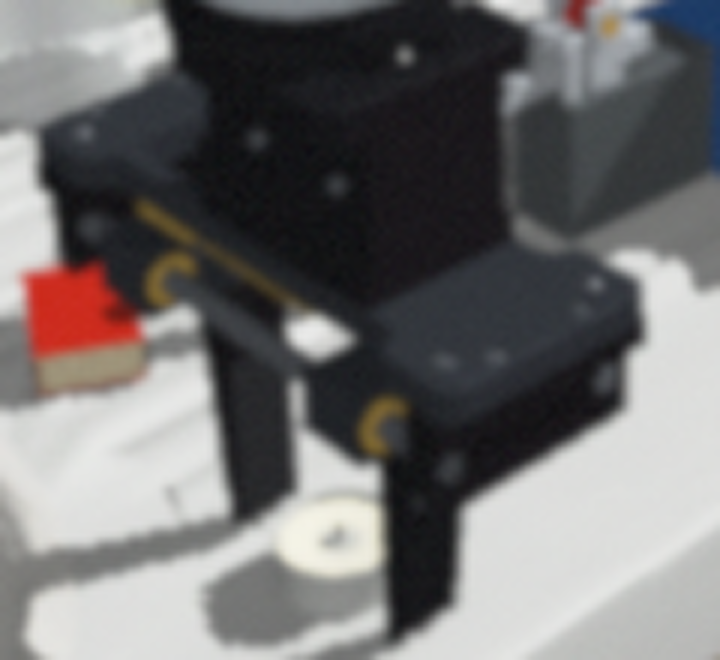

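View pics/t20c.png

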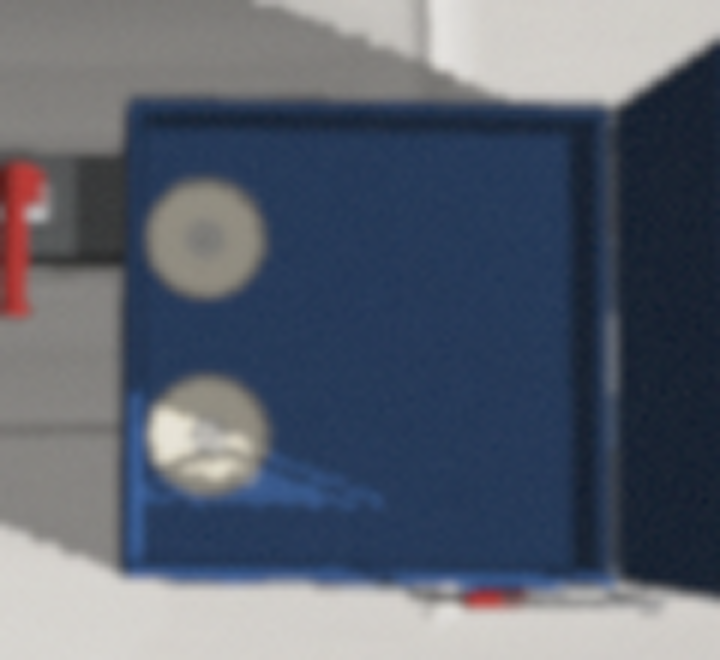

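Emit:
{"api": "play_rows", "payload": {
  "targets": [
    {"linear": [0, 0, 0], "turn": 0},
    {"linear": [0, 0, 0], "turn": 0},
    {"linear": [0, 0, 0], "turn": 0},
    {"linear": [0, 0, 0], "turn": 0},
    {"linear": [0, 0, 0], "turn": 0},
    {"linear": [0, 0, -30], "turn": 0},
    {"linear": [0, 0, -80], "turn": 0},
    {"linear": [0, 0, -140], "turn": 0},
    {"linear": [0, 0, -150], "turn": 0},
    {"linear": [0, 0, -150], "turn": 0}
  ],
  "hand": 0
}}

```text
t: 34.95
eef_pos: [401.0, 318.2, 231.3]
tcp_rot: [3.141, -0.001, 1.55]
ft_force: [-0.4, 0.2, 0.0]
opening: 0.386
```

Run:
```python
from h import *
s=st();shot('scene','s21')
crop('s21',190,150,310,260,6,'s21c')
json.dump([401.2,318.0,231.3,1.55],open('cmd.json','w'))
b=b2w(33,-5,0)
print(b);plan([(b[0],b[1],172,1.55)])
```

```text
t 34.95 [401.  318.2 231.3] [ 3.141e+00 -1.000e-03  1.550e+00] F [-0.4  0.2  0. ] op 36.7
[483.6820232   -9.72473149   0.        ]
[{"linear": [-326.0, 89.0, 0.0], "turn": -0.0}]
expect TCP [483.4  -9.8 231.3] 1.55
```

View pics/s21c.png

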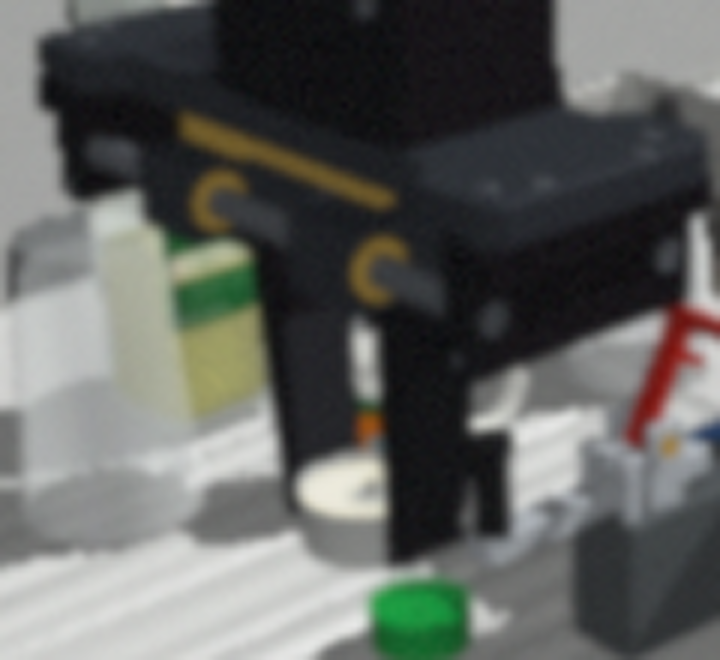

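Emit:
{"api": "play_rows", "payload": {
  "targets": [
    {"linear": [-55, 15, 0], "turn": 0},
    {"linear": [-110, 30, 0], "turn": 0},
    {"linear": [-165, 45, 0], "turn": 0},
    {"linear": [-220, 60, 0], "turn": 0},
    {"linear": [-275, 75, 0], "turn": 0},
    {"linear": [-326, 89, 0], "turn": 0},
    {"linear": [-326, 89, 0], "turn": 0},
    {"linear": [-326, 89, 0], "turn": 0},
    {"linear": [-326, 89, 0], "turn": 0}
  ]
}}

```text
t: 36.12
eef_pos: [482.8, -8.4, 230.6]
tcp_rot: [-3.14, -0.0, 1.551]
ft_force: [1.1, -0.0, -1.0]
opening: 0.389
```

Run:
```python
from h import *
s=st();shot('scene','s22')
crop('s22',270,120,430,240,5,'s22c')
```

```text
t 36.12 [482.8  -8.4 230.6] [-3.14  -0.     1.551] F [ 1.1 -0.  -1. ] op 37.0
```

View pics/s22c.png

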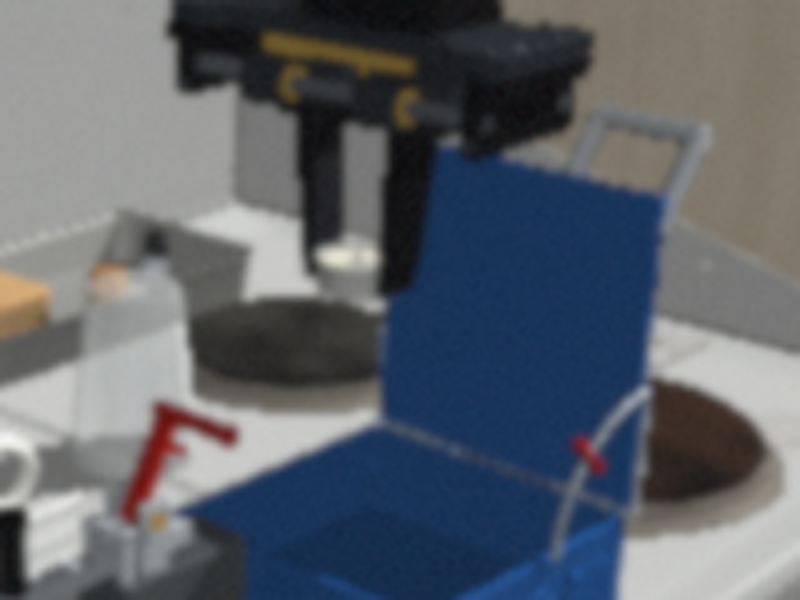

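Emit:
{"api": "play_rows", "payload": {
  "targets": [
    {"linear": [5, 0, 30], "turn": 0},
    {"linear": [5, 0, 60], "turn": 0},
    {"linear": [5, 0, 90], "turn": 0},
    {"linear": [5, 0, 115], "turn": 0},
    {"linear": [5, 0, 130], "turn": 0},
    {"linear": [5, 0, 140], "turn": 0},
    {"linear": [5, 0, 144], "turn": 0},
    {"linear": [5, 0, 144], "turn": 0},
    {"linear": [5, 0, 144], "turn": 0}
  ]
}}

```text
t: 37.3
eef_pos: [483.5, -4.6, 87.7]
tcp_rot: [3.141, 0.0, 1.55]
ft_force: [1.4, -0.1, -0.9]
opening: 0.385
```

Emit:
{"api": "play_rows", "payload": {
  "targets": [
    {"linear": [0, 0, 0], "turn": 0},
    {"linear": [0, 0, 0], "turn": 0},
    {"linear": [0, 0, 0], "turn": 0},
    {"linear": [0, 0, 0], "turn": 0},
    {"linear": [0, 0, -10], "turn": 0},
    {"linear": [0, 0, -40], "turn": 0},
    {"linear": [0, 0, -90], "turn": 0},
    {"linear": [0, 0, -144], "turn": 0},
    {"linear": [50, 0, -170], "turn": 0},
    {"linear": [100, 0, -170], "turn": 0},
    {"linear": [150, 0, -170], "turn": 0},
    {"linear": [200, 0, -170], "turn": 0},
    {"linear": [200, 0, -170], "turn": 0},
    {"linear": [200, 0, -170], "turn": 0}
  ],
  "hand": 44
}}

```text
t: 39.05
eef_pos: [487.2, 195.2, 257.5]
tcp_rot: [-3.142, 0.0, 1.55]
ft_force: [-0.3, 0.4, 0.1]
opening: 0.462
```

Run:
```python
from h import *
s=st();shot('scene','s23');shot('top','t23')
crop('s23',230,120,430,270,4,'s23c')
```

```text
t 39.05 [487.2 195.2 257.5] [-3.142  0.     1.55 ] F [-0.3  0.4  0.1] op 43.9
```

View pics/s23c.png

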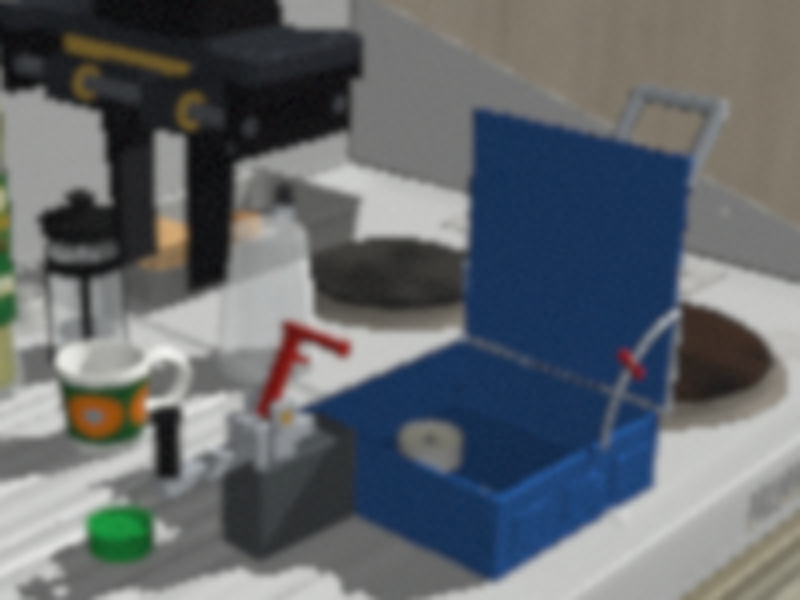

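View pics/t23.png

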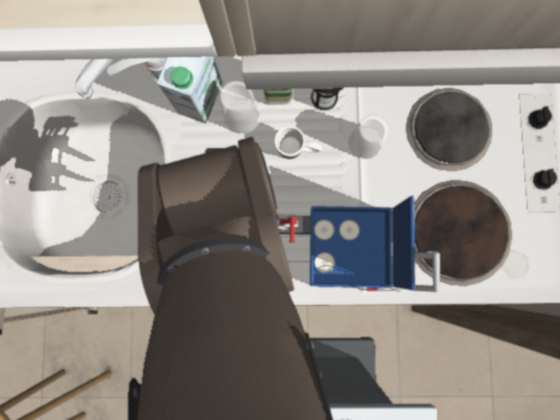

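Run:
```python
from h import *
json.dump([487.4,195.2,257.3,1.55],open('cmd.json','w'))
plan([(411.5,-112,290,3.12)])
```

```text
[{"linear": [-309.0, -69.0, -92.0], "turn": -1.57}]
expect TCP [ 412.  -112.3  349.3] 3.12
```

Emit:
{"api": "play_rows", "payload": {
  "targets": [
    {"linear": [-20, -5, -60], "turn": -0.15},
    {"linear": [-70, -15, -92], "turn": -0.3},
    {"linear": [-120, -27, -92], "turn": -0.45},
    {"linear": [-170, -38, -92], "turn": -0.6},
    {"linear": [-220, -50, -92], "turn": -0.77},
    {"linear": [-270, -60, -92], "turn": -0.94},
    {"linear": [-309, -69, -92], "turn": -1.1},
    {"linear": [-309, -69, -92], "turn": -1.27},
    {"linear": [-309, -69, -92], "turn": -1.44},
    {"linear": [-309, -69, -92], "turn": -1.57},
    {"linear": [-309, -69, -92], "turn": -1.57},
    {"linear": [-309, -69, -92], "turn": -1.57},
    {"linear": [-309, -69, -92], "turn": -1.57}
  ],
  "hand": 24
}}

```text
t: 40.78
eef_pos: [411.9, -112.2, 349.2]
tcp_rot: [3.142, 0.0, 3.118]
ft_force: [0.0, 0.8, -0.9]
opening: 0.255
```

Run:
```python
from h import *
s=st();shot('scene','s24')
crop('s24',300,80,440,185,5,'s24c')
plan([(412,-112,221,3.12)])
```

```text
t 40.77 [ 411.9 -112.2  349.2] [3.142 0.    3.118] F [ 0.   0.8 -0.9] op 24.3
[{"linear": [-0.0, 0.0, 69.0], "turn": -0.0}]
expect TCP [ 412.  -112.3  280.3] 3.12
```

View pics/s24c.png

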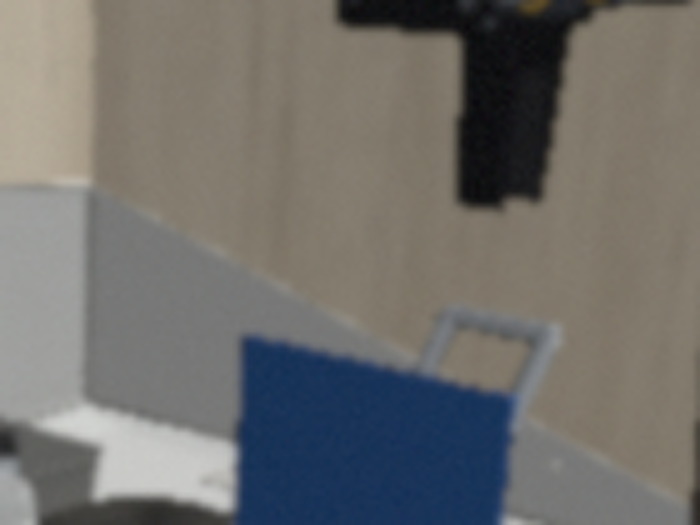

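Emit:
{"api": "play_rows", "payload": {
  "targets": [
    {"linear": [0, 0, 25], "turn": 0},
    {"linear": [0, 0, 50], "turn": 0},
    {"linear": [0, 0.5, 65], "turn": 0},
    {"linear": [0, 0.5, 69], "turn": 0},
    {"linear": [0, 0.5, 69], "turn": 0},
    {"linear": [0, 0.5, 69], "turn": 0}
  ]
}}

```text
t: 41.58
eef_pos: [411.4, -111.3, 280.1]
tcp_rot: [3.141, -0.002, 3.12]
ft_force: [-6.3, -0.2, -3.5]
opening: 0.252
```

Emit:
{"api": "play_rows", "payload": {
  "targets": [
    {"linear": [0, 0, 0], "turn": 0},
    {"linear": [0, 0, 0], "turn": 0},
    {"linear": [0, 0, 0], "turn": 0},
    {"linear": [0, 0, 0], "turn": 0},
    {"linear": [0, 0, 0], "turn": 0}
  ],
  "hand": 0
}}

```text
t: 42.2
eef_pos: [411.3, -111.3, 280.3]
tcp_rot: [3.141, -0.002, 3.12]
ft_force: [-6.4, 0.8, -1.7]
opening: 0.098
```

Run:
```python
from h import *
s=st();shot('scene','s25')
crop('s25',300,80,440,185,5,'s25c')
json.dump([412,-111.8,280.3,3.12],open('cmd.json','w'))
yh,zh=-77.0,50.4;r=np.hypot(170,32);a0=np.arctan2(32,170)
g=[]
for t in np.linspace(1.585,np.pi/4,19)[1:]:
    y=yh+r*np.cos(a0+t);z=zh+r*np.sin(a0+t);g.append((412-(y+111.8)*np.sin(YAW),y,z,3.12))
plan(g,1)
```

```text
t 42.2 [ 411.3 -111.3  280.3] [ 3.141e+00 -2.000e-03  3.120e+00] F [-6.4  0.8 -1.7] op 9.3
[{"linear": [-0.0, 8.0, 0.0], "turn": -0.0}, {"linear": [-0.0, 15.6, -1.0], "turn": -0.0}, {"linear": [-0.0, 23.2, -1.7], "turn": -0.0}, {"linear": [-0.0, 30.9, -2.0], "turn": -0.0}, {"linear": [-0.0, 38.6, -2.0], "turn": -0.0}, {"linear": [-0.0, 46.3, -1.7], "turn": -0.0}, {"linear": [-0.0, 53.9, -1.0], "turn": -0.0}, {"linear": [-0.0, 61.5, -0.0], "turn": -0.0}, {"linear": [-0.0, 69.1, 1.3], "turn": -0.0}, {"linear": [-0.0, 76.6, 3.0], "turn": -0.0}, {"linear": [-0.0, 84.0, 5.1], "turn": -0.0}, {"linear": [-0.0, 91.3, 7.4], "turn": -0.0}, {"linear": [-0.0, 98.5, 10.1], "turn": -0.0}, {"linear": [-0.0, 105.6, 13.1], "turn": -0.0}, {"linear": [-0.0, 112.6, 16.4], "turn": -0.0}, {"linear": [-0.0, 119.4, 20.0], "turn": -0.0}, {"linear": [-0.1, 126.0, 23.9], "turn": -0.0}, {"linear": [-0.1, 132.4, 28.1], "turn": -0.0}]
expect TCP [415.   20.6 252.2] 3.12
```

View pics/s25c.png

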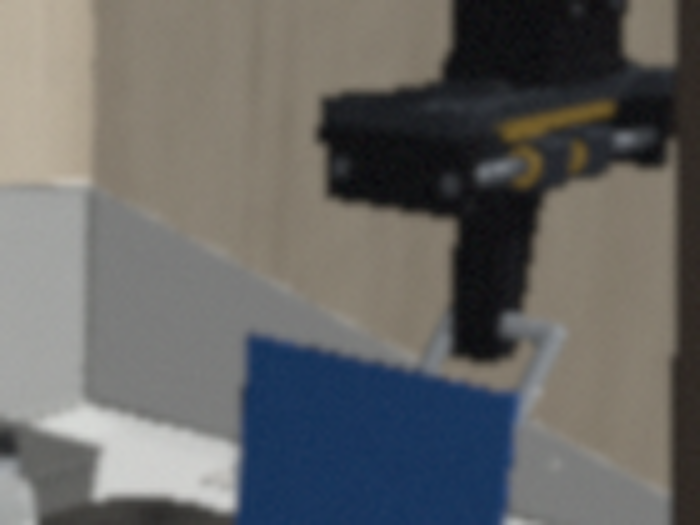

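Emit:
{"api": "play_rows", "payload": {
  "targets": [
    {"linear": [1, 8, 0], "turn": 0},
    {"linear": [1, 15.5, -1], "turn": 0},
    {"linear": [1, 23, -1.5], "turn": 0},
    {"linear": [1, 31, -2], "turn": 0},
    {"linear": [1, 38.5, -2], "turn": 0},
    {"linear": [1, 46.5, -1.5], "turn": 0},
    {"linear": [1, 54, -1], "turn": 0},
    {"linear": [1, 61.5, 0], "turn": 0},
    {"linear": [1, 69, 1.5], "turn": 0},
    {"linear": [1, 76.5, 3], "turn": 0},
    {"linear": [1, 84, 5], "turn": 0},
    {"linear": [1, 91.5, 7.5], "turn": 0},
    {"linear": [1, 98.5, 10], "turn": 0},
    {"linear": [1, 105.5, 13], "turn": 0},
    {"linear": [1, 112.5, 16.5], "turn": 0},
    {"linear": [1, 119.5, 20], "turn": 0},
    {"linear": [1, 126, 24], "turn": 0},
    {"linear": [1, 132.5, 28], "turn": 0},
    {"linear": [1, 132.5, 28], "turn": 0},
    {"linear": [1, 132.5, 28], "turn": 0}
  ]
}}

```text
t: 44.75
eef_pos: [414.3, 21.4, 251.9]
tcp_rot: [3.141, 0.001, 3.12]
ft_force: [6.3, 1.3, -2.0]
opening: 0.097
```

Run:
```python
from h import *
s=st();shot('scene','s26')
crop('s26',280,100,420,260,5,'s26c')
yh,zh=-77.0,50.4
p=s['eef_pos'];print(np.arctan2(p[2]-59-zh,p[1]-yh)-np.arctan2(32,170),np.hypot(p[2]-59-zh,p[1]-yh))
```

```text
t 44.75 [414.3  21.4 251.9] [3.141e+00 1.000e-03 3.120e+00] F [ 6.3  1.3 -2. ] op 9.2
0.7802441834855385 173.179548932887
```

View pics/s26c.png

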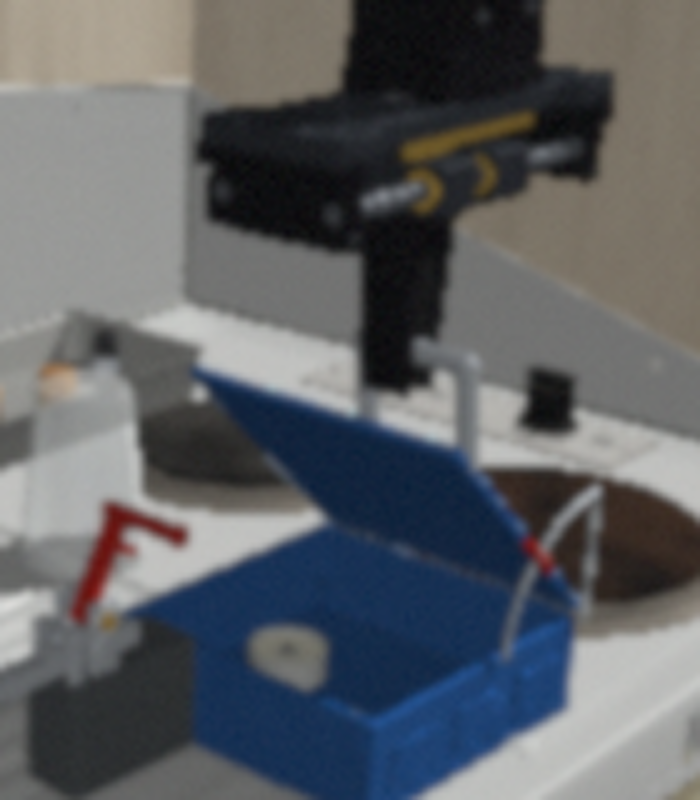

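Emit:
{"api": "play_rows", "payload": {
  "targets": [
    {"linear": [0, 0, 0], "turn": 0},
    {"linear": [0, 0, 0], "turn": 0},
    {"linear": [0, 0, 0], "turn": 0},
    {"linear": [0, 0, -15], "turn": 0},
    {"linear": [0, 0, -40], "turn": 0},
    {"linear": [0, 0, -80], "turn": 0},
    {"linear": [0, 40, -110], "turn": 0},
    {"linear": [0, 90, -110], "turn": 0},
    {"linear": [0, 140, -110], "turn": 0},
    {"linear": [0, 200, -110], "turn": 0},
    {"linear": [0, 260, -110], "turn": 0},
    {"linear": [0, 300, -110], "turn": 0},
    {"linear": [0, 300, -110], "turn": 0},
    {"linear": [0, 300, -110], "turn": 0}
  ],
  "hand": 24
}}

```text
t: 46.55
eef_pos: [420.2, 320.4, 361.9]
tcp_rot: [-3.141, -0.001, 3.12]
ft_force: [0.4, -0.6, 0.1]
opening: 0.248
```

Run:
```python
from h import *
s=st();shot('scene','s27');_,d=shot('top','t27')
crop('s27',250,120,420,260,4,'s27c')
crop('t27',220,180,460,310,3,'t27c')
P=cloud('top',d).reshape(-1,3); 
im=np.load('pics/t27.npz')['p'].reshape(-1,3).astype(int)
for lo,hi in((70,150),(80,140)):
  m=(P[:,2]>lo)&(P[:,2]<hi)&(P[:,0]>390)&(P[:,0]<510)&(P[:,1]<70)&(P[:,1]>-90)
  print(m.sum());q=np.polyfit(P[m,1],P[m,2],1);print('lid deg',np.degrees(np.arctan(q[0])))
```

```text
t 46.55 [420.2 320.4 361.9] [-3.141e+00 -1.000e-03  3.120e+00] F [ 0.4 -0.6  0.1] op 23.6
2721
lid deg 44.201622710973616
2090
lid deg 44.24451705136025
```

View pics/s27c.png

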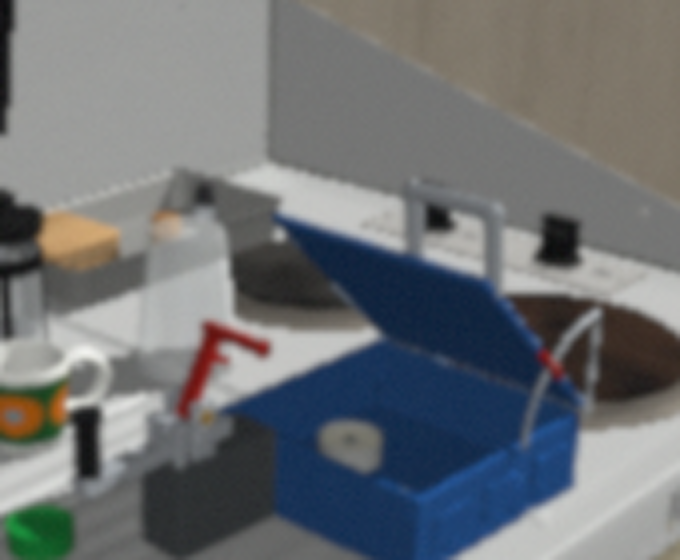

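View pics/t27c.png

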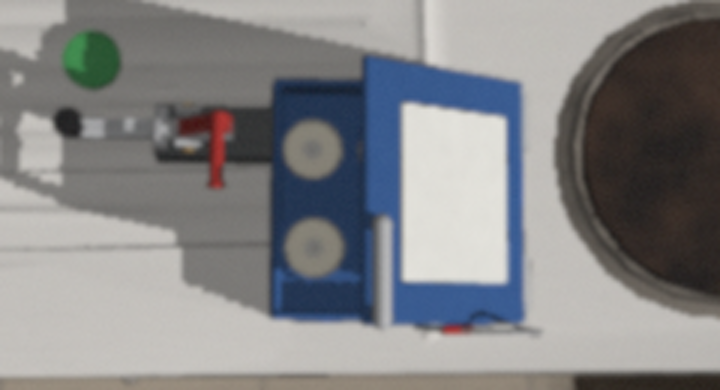

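Run:
```python
from h import *
print(env.job_done()); st()
```

```text
the job is handed in; nothing more can be done
None
the job is handed in; nothing more can be done
```

The job is done and handed in at about 47 s. I swung the pawl up by about 1.1 rad, drew the bolt out to its stop, opened the lid to upright and put the tea lights in the box. I then folded the lid down to the red mark and moved the arm clear.

- **Tea lights:** Only three were out on the worktop. I stood them upright on the box floor, side by side and apart. One had been knocked aside during the run, so I found it again before picking it up.
- **Lid:** The arm position at release gave about 44.7°. A plane fit to the depth picture gave about 44.2°. In the picture the lid edge lies at the red mark. The two readings differ by about half a degree.
- **Lock:** In the last pictures the pawl is still up and the bolt is still out.
- **Last checks:** The last two pictures show two of the tea lights standing. The half-open lid hides the third (box x 33, y 0), which the top view showed upright just before I folded the lid.
- **Other items:** The matchbox, glass, cup and green look-alike were never touched; I did not measure their positions at the end. No check failed.

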